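# Load a glue-up jig and lock its hold-down studs

### The arm

A 6-joint arm with a two-finger parallel gripper is mounted at the origin on the work surface. World frame = base frame: x ahead of the robot, y to its left, z up, the work surface at z = 0. Lengths are in m, angles in rad, forces in N, time in s.
With the tool pointing down it reaches from about 0.35 to 0.975 m from the base axis. Payload 4.9 kg.
Tool frame: the origin (TCP) lies on the mounting face of the last link; the fingertips stand 173 mm ahead of it and the grasp point (between the pads) lies 155 mm ahead of it; z points along the fingers, y is the direction in which the jaws open and shut (so a half turn about z gives the same grasp; the last joint's range is limited). The gripper opens to 85 mm and grips with 20 to 120 N. Pads are 22 mm wide; open, the fingers measure 114 mm over their backs; the gripper's body (76 mm by 85 mm) begins 54 mm behind the grasp point. The pads swing forward as they close: fully open they stand 13 mm farther back than shut.
Start: joints at [-1.371, 0.053, 1.613, -0, 1.476, -0.119], TCP at [0.196, -0.593, 0.405] pointing down, gripper open.
Joint ranges: [-3.01, 3.01], [-1.01, 2.22], [0.06, 2.58], [-1.02, 4.17], [0.09, 2.62], [-3.14, 3.14]. Speed limits (rad/s): [2.57, 2.57, 3.14, 3.14, 3.14, 3.14].

### API

Orientations are given as a rotation vector (axis times angle).
In Python, from station import ctrl gives the robot as it stands. The module is installed in compiled form; this text tells all that it offers.
- The arm moves only by the tool jog_arm, never from a script. Its argument "steps" is a list of rows, each a list of 2 entries, a list of its own where there are three numbers: the shift along the tool's x, y, z in cm, then the turn, a rotation vector about the tool's x, y, z in degrees. In form: [[[tx, ty, tz], [rx, ry, rz]], ...]. A call has 1 to 8 rows; each row shifts and turns the pose as measured when the row begins, along the tool's axes as they then stand; what a row does not reach is not made up. A row lasts 1/10 s, in which the tool goes at most 50 mm and 8.59 degrees, less where a joint would pass 70% of its speed; a pose out of reach is approached as far as the arm can. A call is refused whole if a number of a shift passes 5 or a number of a turn 8.59, either way. A call with a gripper value outside its range is refused whole. "fingers" is the gripper command: -1 is shut, 1 is fully open, values between are in proportion, set as the call begins (left out, the last holds). The fingers move at their own pace and stop on an object; "grip_force" is the grip in N (left out, the last holds). Time passes only in rows, so rows that do not move let the fingers close. It gives the time, the measured TCP pose, the force and the opening at its end, in the units of the state.
- ctrl.get_obs(): the state, without advancing time (a new reading comes with each control period).
- ctrl.get_image(name): name is "side" or "top"; returns the picture (384x512x3 uint8, red, green, blue); there is no depth.
- ctrl.camera_info(name): a dict with "K" (3x3 intrinsics, pixels), "camera_from_world" (4x4, takes a point from world to camera coordinates). Camera axes: x right, y up, looking along -z (the intrinsics and any distortion apply to the point x, -y, -z); pixel columns grow to the right and rows downward; lengths in m; the calibration is good to about 2 mm. A picture is of the moment at which its call begins. camera_info takes no time and is no camera call.
- ctrl.finish_job(): hands the job in, once; it reports no verdict.
The state is a dict: "t": time; "q": joint angles; "dq": joint speeds; "effort": joint torques, N m; "tool_pos": TCP position; "tool_rot": TCP orientation; "contact_force": force on the tool from outside, world axes, zero at the start; "wrist_torque": the same for the moment, N m; "opening": finger opening in m.
Only numpy, scipy, OpenCV 4.12 (cv2) and the standard library are available. Lean on these libraries where they do the work, as an engineer would, in place of code of your own. Each camera call takes 0.05 s, during which the arm holds its last target.

### The job

Set up the glue-up jig on the bench: stack the three boards squarely in its pocket, first the pale base board, then the dark spacer, then the blue top board, each lying flat. Then lock every hold-down stud from the rack in the T-track, each at one of the red-marked stations: drop its head in at the wide entry, slide it along to a free station, and turn it a quarter turn so that it stands upright with its red arm pointing straight across the slot and reaching over the boards. Leave the other things on the bench where they are.

Things in the scene. Friction and masses are not known exactly. Their poses are not given: they have to be found in the camera images.
- jig: fixed glue-up jig: plywood plate, x -65..+55, y -115..+115, z 0..20 mm, origin on the bench top. Aluminium T-track along its y axis at x = +30 mm, board pocket beside it at x = -24 mm. T-track: slot 12 mm wide in a 7 mm thick lip (z 13..20); below it a hollow channel 22 mm wide, z 4 (floor) to 13. Only the entry lets a head in, only the stations let it turn.
- entry (a point): centre of the T-track's wide entry opening, at its -y end, at the plate's top (20 mm above the bench); axes as the jig's. Opening 22 mm across x 33 mm along the slot, yellow strips along its long sides. Only here does a stud's head pass down, its long side along the slot; channel floor 16 mm below this point.
- station1 (a point): station nearest the entry (45.5 mm from it along the jig's +y), on the slot line at plate-top height, marked by a red line across the track. Under each station the hidden channel widens to a chamber 33 mm wide and 40 mm long, centred on the mark, so that a stud's head can turn there
- station2 (a point): middle station, 55 mm further along +y, likewise
- station3 (a point): far station, another 55 mm further, likewise. A stud locked in one station blocks the way to those beyond; a red arm trailing towards the entry while sliding stays clear of studs already locked.
- pocket (a point): centre of the board pocket's floor (= plate top, 20 mm above the bench); axes as the jig's. Clear inside 48 mm (x) x 154 mm (y); stops 30 mm high plus a sloped lead-in to 37 mm; the stops on the two long sides stand only at the ends, leaving a 74 mm gap in the middle of each side for fingers.
- base_board: pale wooden board 44 (x) x 150 (y) x 18 mm (z), loose on the bench to the robot's right; origin at the centre of its underside
- spacer_board: dark brown wooden board 44 x 150 x 10 mm, otherwise the same
- top_board: blue painted board 44 x 150 x 12 mm, otherwise the same
- rack: fixed dark wooden rack 176 (x) x 62 (y) x 20 mm on the robot's left, holding the studs upright 56 mm apart along its x, heads in 10 mm deep recesses; origin at the centre of its underside
- stud1: hold-down stud, 98 mm tall, 140 g (two or three studs are present): steel T-head 27 (x) x 17 (y) x 6 mm at the bottom, 8 mm shank, red arm 10 mm wide at heights 60..68 along its +x, black wing grip 26 (x) x 14 (y) mm at heights 68..98, to be pinched across y. Origin at the centre of the head's underside, z up. Starts upright in the rack, arm roughly towards the rack's -y.
- stud1_tip (a point): end of that stud's red arm, 45 mm from its axis, 64 mm above its origin
- stud2: another such stud, or absent
- stud2_tip (a point): end of that stud's red arm, 45 mm from its axis, 64 mm above its origin
- stud3: another such stud, or absent
- stud3_tip (a point): end of that stud's red arm, 45 mm from its axis, 64 mm above its origin
- mallet: rubber mallet, wooden handle, 225 mm + head 64 x 100 mm; origin under the head. Not part of the job: leave it.
- glue: yellow glue bottle, 56 mm across, 150 mm tall; origin at the underside. Not part of the job: leave it.
- tape_measure: yellow tape measure 65 x 65 x 38 mm; origin at the underside. Not part of the job: leave it.
- offcut_a: wood offcut 60 x 35 x 20 mm; origin at the underside. Not part of the job: leave it.
- offcut_b: wood offcut 45 x 45 x 30 mm; origin at the underside. Not part of the job: leave it.
- screw_jar: jar 68 mm across, 80 mm tall; origin at the underside. Not part of the job: leave it.
- try_square: try square lying flat, stock 100 mm, blade 150 mm; origin at the underside. Not part of the job: leave it.
Not all that is in view belongs to the job. Of the things shaped like the base_board, the wooden one is meant.

How it is judged:
By the outcome, as a careful person would: the job done as asked, in the order asked, and still so for the second after the job is handed in, with the robot touching nothing.
Of stud1, stud2, stud3 only 2 to 3 are there at a start; the rules pass over those that are not, and their reading is None.
At some moment in a run one of base_board, spacer_board, top_board may be knocked a few centimetres aside while the robot is not near it.
It also fails if it takes over 210 s, if anything falls off the work surface, if the arm or the gripper's body presses on something with over 40 N, if the wrist force passes 120 N, or if a joint passes its speed limit or range.

## Working session

There is one attempt and no reset: what is moved stays moved. The work goes in short steps, Python scripts to look and compute and a tool call to move; the robot and the scene stay as the last step left them, time stands still between calls to the robot, and variables do not carry over. Pictures are saved under pics/ and viewed, and the job is handed in when it is done.

Besides the shell and the picture viewer there is one more tool, called by a JSON object that holds its "fn" and its "kwargs", one argument or row to a line. jog_arm: Moves the arm, as the interface text tells. Its arguments: {"type":"object","properties":{"steps":{"type":"array","items":{"type":"array"}},"fingers":{"type":"number"},"grip_force":{"type":"number"}},"required":["steps"]}

```bash
mkdir -p pics; ls; python3 - <<'E'
from station import ctrl
import cv2,numpy as np
np.set_printoptions(precision=4,suppress=True)
o=ctrl.get_obs()
for k,v in o.items(): print(k,v)
for n in("side","top"):
    im=ctrl.get_image(n); cv2.imwrite(f"pics/{n}0.png",im[:,:,::-1])
    i=ctrl.camera_info(n); print(i)
E
```

```text
pics
t 0.0
q [-1.371   0.0534  1.6143  0.      1.476  -0.119 ]
dq [ 0.001  -0.0006  0.001   0.0001  0.0008 -0.0015]
effort [  0.     -39.3681 -37.0177  -0.0001   0.0069   0.    ]
tool_pos [ 0.1959 -0.5932  0.4035]
tool_rot [-3.0998 -0.4984  0.0001]
contact_force [0.8932 0.2924 0.71  ]
wrist_torque [-0.0432 -0.0187  0.0311]
opening 0.08583184503665107
{'K': array([[493.1425,   0.    , 255.8672],
       [  0.    , 493.1425, 188.9235],
       [  0.    ,   0.    ,   1.    ]]), 'camera_from_world': array([[-0.783 , -0.6219, -0.0111,  0.4305],
       [ 0.377 , -0.4887,  0.7868, -0.2263],
       [-0.4947,  0.6119,  0.6171, -1.3908],
       [ 0.    ,  0.    ,  0.    ,  1.    ]])}
{'K': array([[352.1347,   0.    , 253.7211],
       [  0.    , 352.1347, 193.1651],
       [  0.    ,   0.    ,   1.    ]]), 'camera_from_world': array([[-0.0094, -0.9999,  0.0128,  0.033 ],
       [ 0.9951, -0.0081,  0.0988, -0.5358],
       [-0.0987,  0.0137,  0.995 , -1.1885],
       [ 0.    ,  0.    ,  0.    ,  1.    ]])}
```

View pics/side0.png

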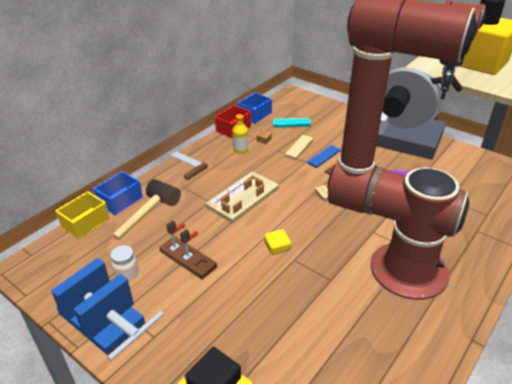

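View pics/top0.png

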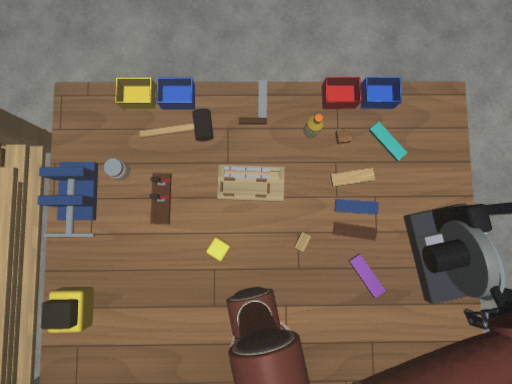

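```bash
cat > h.py <<'E'
import cv2,numpy as np
from station import ctrl
from scipy.spatial.transform import Rotation as R
np.set_printoptions(precision=4,suppress=True)
def proj(n,p):
    i=ctrl.camera_info(n);T=i['camera_from_world'];K=i['K']
    p=np.atleast_2d(p);c=p@T[:3,:3].T+T[:3,3]
    c=np.c_[c[:,0],-c[:,1],-c[:,2]];u=c@K.T
    return u[:,:2]/u[:,2:]
def unproj(n,uv,z):
    i=ctrl.camera_info(n);T=i['camera_from_world'];K=i['K']
    uv=np.atleast_2d(uv).astype(float)
    d=np.c_[uv,np.ones(len(uv))]@np.linalg.inv(K).T
    d=np.c_[d[:,0],-d[:,1],-d[:,2]]@T[:3,:3]
    o=-T[:3,:3].T@T[:3,3]
    s=(np.asarray(z)-o[2])/d[:,2]
    return o+d*s[:,None]
def crop(im,x0,y0,x1,y1,s,f,draw=()):
    c=cv2.resize(im[y0:y1,x0:x1,::-1],None,fx=s,fy=s,interpolation=cv2.INTER_CUBIC)
    for uv,col in draw:
        for u,v in np.atleast_2d(uv): cv2.circle(c,(int((u-x0+.5)*s),int((v-y0+.5)*s)),2,col,-1)
    cv2.imwrite('pics/'+f,c)
def state():
    o=ctrl.get_obs();return o
E
python3 - <<'E'
from h import *
im=cv2.imread('pics/top0.png')[:,:,::-1]
crop(im,210,155,295,210,9,'c_jig.png')
crop(im,320,150,400,300,4,'c_boards.png')
crop(im,140,165,180,230,9,'c_rack.png')
im=cv2.imread('pics/side0.png')[:,:,::-1]
crop(im,150,165,290,285,5,'c_side.png')
E
```

```text
(no output)
```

View pics/c_jig.png

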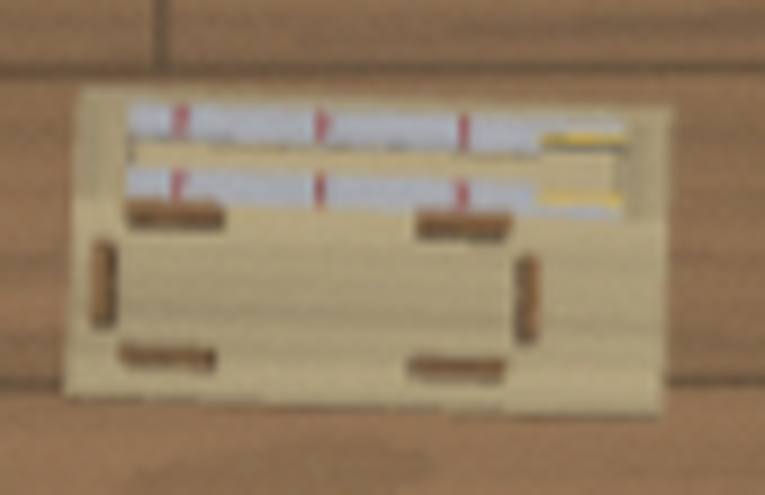

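View pics/c_boards.png

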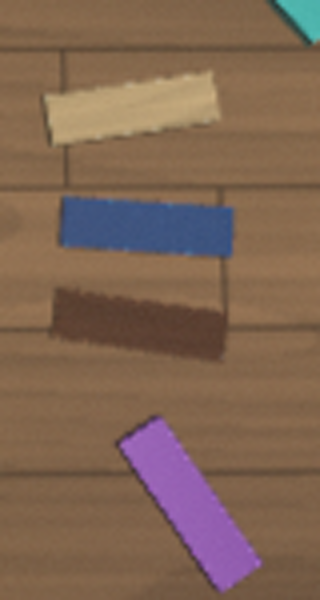

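View pics/c_rack.png

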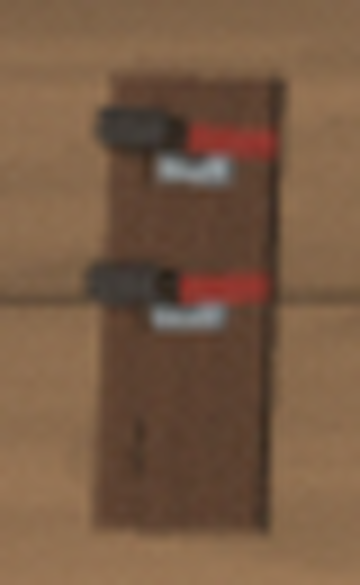

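View pics/c_side.png

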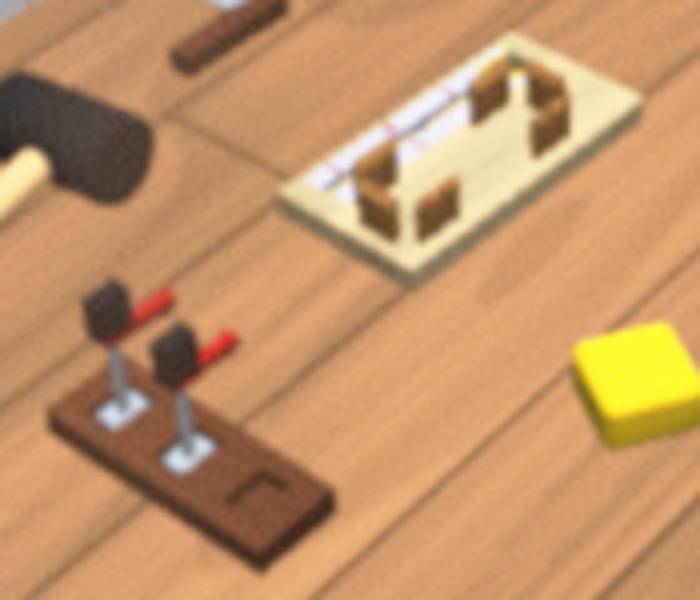

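```bash
cat > seg.py <<'E'
from h import *
def comps(im,mask,roi,amin):
    x0,y0,x1,y1=roi;m=np.zeros_like(mask,np.uint8);m[y0:y1,x0:x1]=mask[y0:y1,x0:x1]
    n,l,s,c=cv2.connectedComponentsWithStats(m.astype(np.uint8),connectivity=8)
    return [(s[i,4],c[i],l==i) for i in range(1,n) if s[i,4]>=amin]
E
python3 - <<'E'
from seg import *
for n,roi in(('top',(210,155,295,210)),('side',(200,165,290,225))):
    im=cv2.imread(f'pics/{n}0.png')[:,:,::-1].astype(int)
    r,g,b=im[...,0],im[...,1],im[...,2]
    w=np.clip(r-g-25,0,None)*((b-g)>-12)
    x0,y0,x1,y1=roi
    for a,c,m in comps(im,w>8,roi,2):
        ys,xs=np.nonzero(m);ww=w[ys,xs];u=np.array([(xs*ww).sum(),(ys*ww).sum()])/ww.sum()
        print(n,'red',a,u,unproj(n,u,[.02])[0])
    yl=((r+g)/2-b)>110
    for a,c,m in comps(im,yl,roi,2): print(n,'yel',a,c,unproj(n,c,[.02])[0])
for n,roi in(('top',(140,165,180,230)),('side',(150,210,230,280))):
    im=cv2.imread(f'pics/{n}0.png')[:,:,::-1].astype(int)
    r,g,b=im[...,0],im[...,1],im[...,2]
    for a,c,m in comps(im,(r-g>70)&(r>120)&(b-g>-25),roi,3): print(n,'arm',a,c,unproj(n,c,[.074])[0])
    for a,c,m in comps(im,(im.max(2)<75)&(im.max(2)-im.min(2)<25),roi,8): print(n,'grip',a,c,unproj(n,c,[.093])[0])
E
```

```text
top red 3 [229.8085 167.3191] [0.628  0.1108 0.02  ]
top red 2 [245.  168.5] [0.6235 0.0578 0.02  ]
top red 3 [261.     168.8548] [0.6218 0.002  0.02  ]
top red 3 [229.     175.1333] [0.6005 0.1137 0.02  ]
top red 3 [245.   175.84] [0.5976 0.058  0.02  ]
top red 3 [261.     176.1724] [0.596  0.0023 0.02  ]
side red 4 [227.7414 190.7069] [0.6214 0.0607 0.02  ]
top arm 18 [165.0556 180.3889] [0.5763 0.3225 0.074 ]
top arm 18 [164.  196.5] [0.5227 0.3251 0.074 ]
top grip 37 [155.3784 179.    ] [0.5784 0.3495 0.093 ]
top grip 42 [154.3333 196.0714] [0.5226 0.3518 0.093 ]
side arm 30 [179.9    226.1667] [0.5754 0.3215 0.074 ]
side arm 28 [192.7857 234.6071] [0.5208 0.3241 0.074 ]
side grip 13 [170.5385 226.    ] [0.5805 0.3508 0.093 ]
side grip 23 [185.6522 234.9565] [0.5201 0.3508 0.093 ]
```

```bash
cat > fit.py <<'E'
from seg import *
from scipy.optimize import minimize
def seglist_box(hx0,hx1,hy0,hy1,z):
    c=[(hx0,hy0,z),(hx1,hy0,z),(hx1,hy1,z),(hx0,hy1,z)]
    return [(c[i],c[(i+1)%4]) for i in range(4)]
JIG=seglist_box(-.065,.055,-.115,.115,.02)
y0=None
BOARD=lambda h:seglist_box(-.022,.022,-.075,.075,h)
RACK=seglist_box(-.088,.088,-.031,.031,.02)
def pts(segs,n=40):
    t=np.linspace(0.03,.97,n)[:,None]
    return np.vstack([np.array(a)*(1-t)+np.array(b)*t for a,b in segs])
def xf(P,p):
    c,s=np.cos(p[2]),np.sin(p[2])
    return np.c_[P[:,0]*c-P[:,1]*s+p[0],P[:,0]*s+P[:,1]*c+p[1],P[:,2]]
def gradmap(im):
    f=cv2.GaussianBlur(im.astype(np.float32),(0,0),1.0)
    gx=cv2.Sobel(f,cv2.CV_32F,1,0,ksize=3);gy=cv2.Sobel(f,cv2.CV_32F,0,1,ksize=3)
    return np.minimum(np.sqrt((gx**2+gy**2).sum(2)),150)
def fit(ims,segs,p0,cams=('top','side')):
    P=pts(segs);G={n:gradmap(ims[n]) for n in cams}
    def cost(p):
        q=xf(P,p);s=0
        for n in cams:
            uv=proj(n,q).astype(np.float32)
            s-=cv2.remap(G[n],uv[None,:,0].copy(),uv[None,:,1].copy(),cv2.INTER_LINEAR).mean()
        return s
    best=None
    for dx in(-.008,0,.008):
      for dy in(-.008,0,.008):
        r=minimize(cost,np.add(p0,[dx,dy,0]),method='Nelder-Mead',options=dict(initial_simplex=np.add(p0,[dx,dy,0])+np.array([[0,0,0],[.004,0,0],[0,.004,0],[0,0,.04]]),xatol=1e-5,fatol=1e-4))
        if best is None or r.fun<best.fun:best=r
    return best.x,best.fun
def load(k):
    return {n:cv2.imread(f'pics/{n}{k}.png')[:,:,::-1] for n in('top','side')}
E
python3 - <<'E'
from fit import *
ims=load(0)
J0=[.58,.035,0.03]
for nm,s,p in(('jig',JIG,[.583,.055,.03]),('rack',RACK,[.522,.335,.03])):
    for c in(('top',),('side',),('top','side')): print(nm,c,fit(ims,s,p,c))
def rectfit(uv,h):
    return unproj('top',uv,[h]*len(uv))
for nm,h,uv in(('base',.018,(353,177)),('top',.012,(356.5,207)),('spacer',.01,(355,230.5))):
    p=unproj('top',uv,[h])[0];yaw={'base':.1,'top':-.06,'spacer':-.12}[nm]
    for y in(yaw,):
      for c in(('top',),('side',),('top','side')): print(nm,c,fit(ims,BOARD(h),[p[0],p[1],y],c))
E
```

```text
jig ('top',) (array([ 0.5804,  0.0389, -0.0509]), np.float64(-141.9203643798828))
jig ('side',) (array([ 0.5777,  0.041 , -0.0524]), np.float64(-149.8485107421875))Traceback (most recent call last):
  File "<stdin>", line 5, in <module>
  File "fit.py", line 31, in fit
    r=minimize(cost,np.add(p0,[dx,dy,0]),method='Nelder-Mead',options=dict(initial_simplex=np.add(p0,[dx,dy,0])+np.array([[0,0,0],[.004,0,0],[0,.004,0],[0,0,.04]]),xatol=1e-5,fatol=1e-4))
    res = _minimize_neldermead(fun, x0, args, callback, bounds=bounds,
                               **options)
    fxc = func(xc)
    fx = function(np.copy(x), *(wrapper_args + args))
  File "fit.py", line 25, in cost
    uv=proj(n,q).astype(np.float32)
       ~~~~^^^^^
  File "h.py", line 6, in proj
    i=ctrl.camera_info(n);T=i['camera_from_world'];K=i['K']
ValueError: time passes only in moves, steps and waits
```

```bash
python3 - <<'E'
from station import ctrl
import json
json.dump({n:{k:v.tolist() for k,v in ctrl.camera_info(n).items()} for n in('side','top')},open('cam.json','w'))
E
sed -i "s/i=ctrl.camera_info(n);/i=CAM[n];/" h.py
sed -i "4a import json\nCAM={n:{k:np.array(v) for k,v in d.items()} for n,d in json.load(open('cam.json')).items()}" h.py
sed -i "s/return np.minimum(np.sqrt((gx\*\*2+gy\*\*2).sum(2)),150)/return ((gx**2+gy**2).sum(2))**.35/" fit.py
python3 - <<'E'
from fit import *
ims=load(0)
out={}
for nm,s,p in(('jig',JIG,[.583,.045,-.05]),('rack',RACK,[.522,.335,.03])):
    for c in(('top',),('side',),('top','side')): print(nm,c,*fit(ims,s,p,c))
for nm,h,uv in(('base',.018,(353,177)),('top',.012,(356.5,207)),('spacer',.01,(355,230.5))):
    p=unproj('top',uv,[h])[0];yaw={'base':.1,'top':-.06,'spacer':-.12}[nm]
    for c in(('top',),('side',),('top','side')): print(nm,c,*fit(ims,BOARD(h),[p[0],p[1],yaw],c))
E
```

```text
jig ('top',) [ 0.5802  0.0387 -0.0466] -35.95353317260742
jig ('side',) [ 0.5778  0.0416 -0.0394] -57.40656661987305
jig ('top', 'side') [ 0.5789  0.0402 -0.0398] -91.57330322265625
rack ('top',) [ 0.5216  0.3479 -0.0241] -34.1674919128418
rack ('side',) [0.5085 0.3669 0.0063] -45.67291259765625
rack ('top', 'side') [ 0.5216  0.3521 -0.011 ] -67.29185485839844
base ('top',) [ 0.5932 -0.32    0.1468] -41.94963455200195
base ('side',) [ 0.5926 -0.3157  0.1679] -55.923583984375
base ('top', 'side') [ 0.5931 -0.319   0.1553] -96.05690002441406
top ('top',) [ 0.4885 -0.33   -0.0672] -43.2193489074707
top ('side',) [ 0.4852 -0.3222 -0.0533] -61.27870559692383
top ('top', 'side') [ 0.4878 -0.3277 -0.0723] -101.1692123413086
spacer ('top',) [ 0.4037 -0.3199 -0.1548] -32.3072509765625
spacer ('side',) [ 0.411  -0.309   0.0052] -30.9968204498291
spacer ('top', 'side') [ 0.4042 -0.319  -0.1581] -57.5759162902832
```

```bash
python3 - <<'E'
from fit import *
ims=load(0)
STN=[((0.03,y-.0001,.02),(.03,y+.0001,.02)) for y in (-.0745+.0,)]
def ov(n,p,extra=[]):
    return [(proj(n,xf(pts(JIG,60),p)),(0,0,255))]
pj=[.5789,.0402,-.045]
crop(ims['top'],210,155,295,210,9,'o1.png',ov('top',[.5802,.0387,-.0466]))
crop(ims['side'],195,160,290,230,8,'o2.png',ov('side',[.5778,.0416,-.0394]))
E
```

```text
(no output)
```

View pics/o1.png

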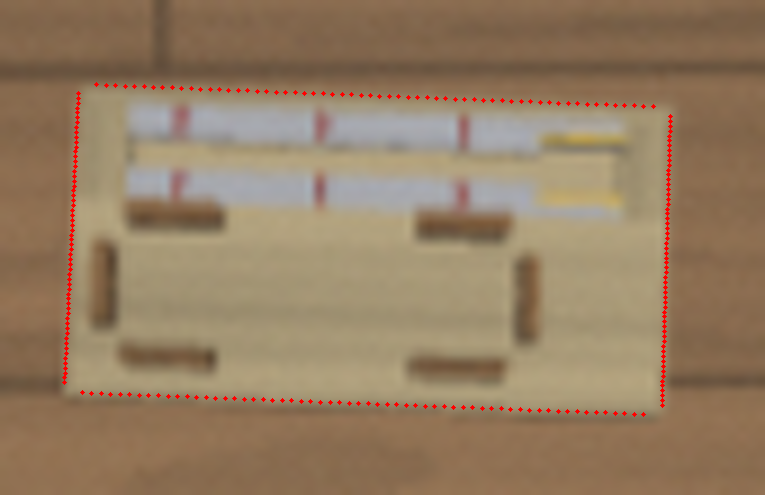

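View pics/o2.png

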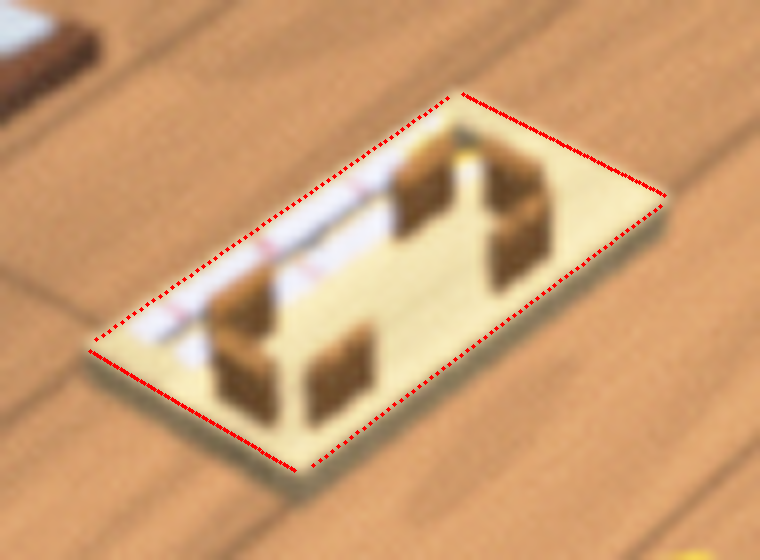

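```bash
cat > plan.py <<'E'
import sys
from h import *
# usage: plan.py x y z yawdeg(tool y dir angle, deg) [nrows]
def plan(tgt,yaw,n=None,o=None):
    o=o or ctrl.get_obs()
    p=np.array(o['tool_pos']);Rm=R.from_rotvec(o['tool_rot'])
    a=np.radians(yaw);y=np.array([np.cos(a),np.sin(a),0]);z=np.array([0,0,-1.]);x=np.cross(y,z)
    Rt=R.from_matrix(np.c_[x,y,z])
    rv=(Rm.inv()*Rt).as_rotvec(degrees=True)
    d=np.array(tgt)-p
    m=max(np.linalg.norm(d)/.048,np.linalg.norm(rv)/8.4)
    k=n or max(1,int(np.ceil(m)))
    print('pos',p,'d',d*1000,'rot left',rv,'F',np.array(o['contact_force']),'open',o['opening'],'t',o['t'])
    rows=[]
    for i in range(k):
        step=R.from_rotvec(rv/k,degrees=True)
        t=Rm.inv().apply(d/k)*100
        rows.append([[round(float(v),2) for v in t],[round(float(v),1) for v in rv/k]])
        Rm=Rm*step
    for i in range(0,k,8): print(str(rows[i:i+8]).replace(' ',''))
if __name__=='__main__':
    a=[float(v) for v in sys.argv[1:]]
    plan(a[:3],a[3],int(a[4]) if len(a)>4 else None)
E
python3 plan.py .593 -.318 .27 8.9; python3 - <<'E'
from h import *
print(unproj('top',[244.6,187.8],[.035]),unproj('top',[[203,125],[315,125],[115,168],[218,249]],[.05,.1,.08,.03]))
E
```

```text
pos [ 0.1959 -0.5933  0.4036] d [ 397.1446  275.2555 -133.574 ] rot left [ -0.0786  -0.0836 -80.6328] F [-0.0822 -0.2341  0.2143] open 0.08537259913436468 t 0.1
[[[4.21,-1.24,1.22],[-0.0,-0.0,-7.3]],[[4.34,-0.69,1.22],[-0.0,-0.0,-7.3]],[[4.39,-0.14,1.22],[-0.0,-0.0,-7.3]],[[4.37,0.43,1.22],[-0.0,-0.0,-7.3]],[[4.28,0.98,1.22],[-0.0,-0.0,-7.3]],[[4.12,1.52,1.21],[-0.0,-0.0,-7.3]],[[3.9,2.03,1.21],[-0.0,-0.0,-7.3]],[[3.6,2.51,1.21],[-0.0,-0.0,-7.3]]]
[[[3.25,2.95,1.21],[-0.0,-0.0,-7.3]],[[2.85,3.34,1.21],[-0.0,-0.0,-7.3]],[[2.4,3.68,1.21],[-0.0,-0.0,-7.3]]]
[[0.5539 0.0595 0.035 ]] [[ 0.7709  0.201   0.05  ]
 [ 0.7539 -0.1757  0.1   ]
 [ 0.618   0.4865  0.08  ]
 [ 0.3469  0.1509  0.03  ]]
```

{"fn": "jog_arm", "kwargs": {
  "steps": [
    [[4.2,-1.2,1.2],[0,0,-7.3]],
    [[4.3,-0.7,1.2],[0,0,-7.3]],
    [[4.4,-0.1,1.2],[0,0,-7.3]],
    [[4.4,0.4,1.2],[0,0,-7.3]],
    [[4.3,1.0,1.2],[0,0,-7.3]],
    [[4.1,1.5,1.2],[0,0,-7.3]],
    [[3.9,2.0,1.2],[0,0,-7.3]],
    [[3.6,2.5,1.2],[0,0,-7.3]]
  ],
  "fingers": 0.7,
  "grip_force": 40
}}

```text
t: 0.9
tool_pos: [0.4867, -0.3858, 0.3022]
tool_rot: [-2.433, -1.984, 0.003]
contact_force: [0.5, -1.0, 0.4]
opening: 0.0723
```

```bash
python3 plan.py .593 -.318 .27 8.9
```

```text
pos [ 0.4867 -0.3858  0.3022] d [106.2509  67.7535 -32.2073] rot left [ -0.1449  -0.0276 -20.5266] F [ 0.4529 -1.044   0.4339] open 0.07232917728414284 t 0.9
[[[2.93,3.02,1.07],[-0.0,-0.0,-6.8]],[[2.55,3.34,1.07],[-0.0,-0.0,-6.8]],[[2.13,3.62,1.07],[-0.0,-0.0,-6.8]]]
```

{"fn": "jog_arm", "kwargs": {
  "steps": [
    [[2.9,3.0,1.1],[0,0,-6.8]],
    [[2.6,3.3,1.1],[0,0,-6.8]],
    [[2.1,3.6,1.1],[0,0,-6.8]],
    [[0,0,0],[0,0,0]]
  ]
}}

```text
t: 1.3
tool_pos: [0.5977, -0.3091, 0.2627]
tool_rot: [-2.012, -2.401, 0.001]
contact_force: [-1.2, 0.5, 0.1]
opening: 0.0731
```

```bash
python3 plan.py .593 -.318 .172 8.9; python3 - <<'E'
from fit import *
for n in('top','side'): cv2.imwrite(f'pics/{n}1.png',ctrl.get_image(n)[:,:,::-1])
ims=load(1)
o=ctrl.get_obs();M=R.from_rotvec(o['tool_rot']).as_matrix();p=o['tool_pos']
d=o['opening']/2
Q=[p+M@np.array([0,s*d,.155]) for s in(-1,1)]+[p+M@np.array([0,0,0.0])]
crop(ims['side'],250,80,370,190,6,'o3.png',[(proj('side',Q),(0,255,255)),(proj('side',xf(pts(BOARD(.018)),[.593,-.318,.155])),(0,0,255))])
crop(ims['top'],300,140,420,250,6,'o4.png',[(proj('top',xf(pts(BOARD(.018)),[.593,-.318,.155])),(0,0,255)),(proj('top',Q),(0,255,255))])
E
```

```text
pos [ 0.5977 -0.3091  0.2627] d [ -4.6694  -8.9149 -90.6689] rot left [-0.3546 -0.3707  1.1967] F [-1.2249  0.4518  0.0987] open 0.07307353296491334 t 1.3
[[[-0.43,-0.28,4.53],[-0.2,-0.2,0.6]],[[-0.42,-0.29,4.53],[-0.2,-0.2,0.6]]]
```

View pics/o3.png

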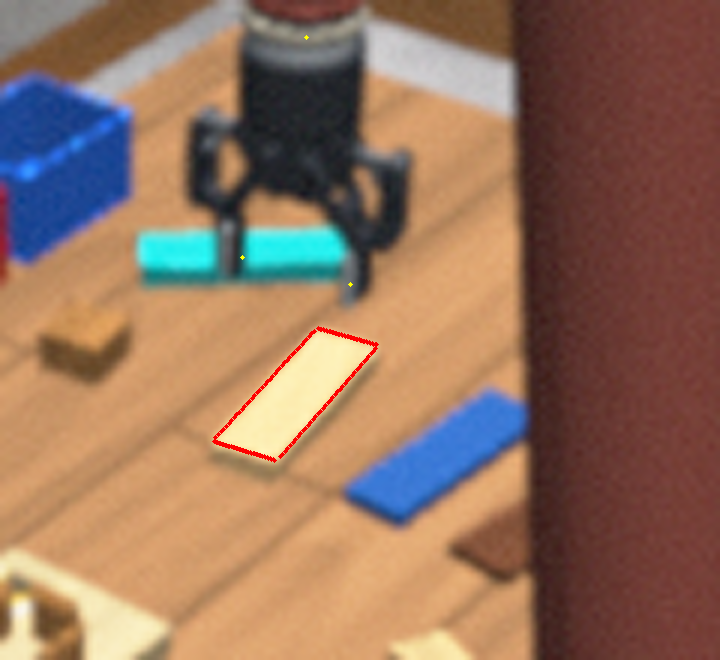

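View pics/o4.png

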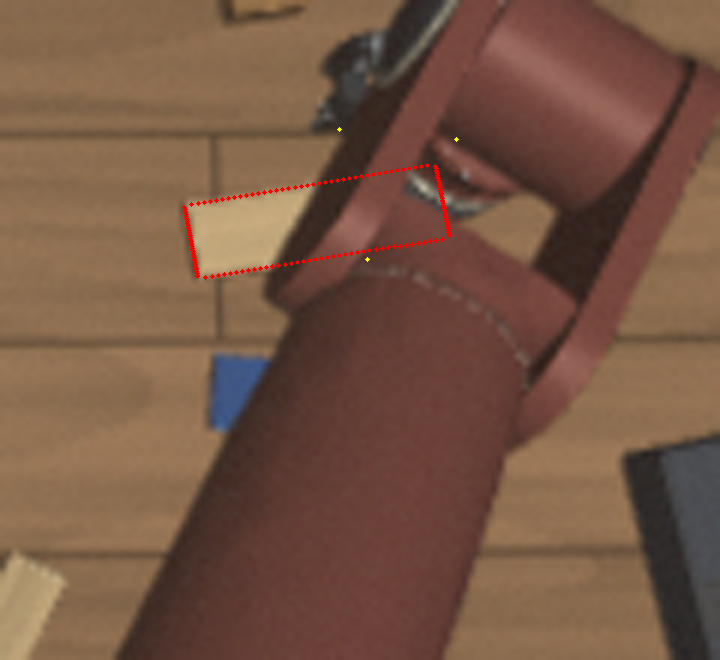

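{"fn": "jog_arm", "kwargs": {
  "steps": [
    [[-0.8,-0.6,0],[-0.3,-0.3,1.2]],
    [[0,0,2.5],[0,0,0]],
    [[0,0,2.5],[0,0,0]],
    [[0,0,2.0],[0,0,0]],
    [[0,0,1],[0,0,0]],
    [[0,0,0],[0,0,0]]
  ]
}}

```text
t: 2.0
tool_pos: [0.5851, -0.3311, 0.187]
tool_rot: [2.065, 2.355, -0.006]
contact_force: [-0.3, 0.2, -0.2]
opening: 0.0727
```

```bash
python3 plan.py .593 -.318 .172 8.9
```

```text
pos [ 0.5851 -0.3311  0.187 ] d [  7.8754  13.0825 -15.0092] rot left [ 0.2026  0.5563 -1.3989] F [-0.2521  0.1931 -0.2318] open 0.07268990380770052 t 2.0
[[[1.21,0.95,1.49],[0.2,0.6,-1.4]]]
```

{"fn": "jog_arm", "kwargs": {
  "steps": [
    [[0.6,0.5,0],[0,0,-0.7]],
    [[0.6,0.5,0.5],[0,0,-0.7]],
    [[0,0,0.5],[0,0,0]],
    [[0,0,0],[0,0,0]],
    [[0,0,0],[0,0,0]]
  ]
}}

```text
t: 2.5
tool_pos: [0.5948, -0.3188, 0.181]
tool_rot: [2.032, 2.374, -0.005]
contact_force: [-1.8, 0.9, 0.7]
opening: 0.0726
```

```bash
python3 plan.py .593 -.318 .172 8.9
```

```text
pos [ 0.5948 -0.3188  0.181 ] d [-1.8386  0.7754 -8.9971] rot left [ 0.491   0.848  -0.0055] F [-1.7534  0.9062  0.7253] open 0.07255035981058672 t 2.5
[[[0.12,-0.18,0.9],[0.5,0.8,-0.0]]]
```

{"fn": "jog_arm", "kwargs": {
  "steps": [
    [[0.1,-0.15,0.5],[0.4,0.7,0]],
    [[0,0,0.4],[0,0,0]],
    [[0,0,0],[0,0,0]]
  ]
}}

```text
t: 2.8
tool_pos: [0.5934, -0.318, 0.1718]
tool_rot: [2.04, 2.385, -0.0]
contact_force: [-0.6, 0.4, -0.6]
opening: 0.0726
```

```bash
python3 plan.py .593 -.318 .172 8.9
```

```text
pos [ 0.5934 -0.318   0.1718] d [-0.43   -0.0407  0.1752] rot left [0.0903 0.1262 0.016 ] F [-0.6261  0.444  -0.6162] open 0.07260444650894378 t 2.8
[[[0.0,-0.04,-0.02],[0.1,0.1,0.0]]]
```

{"fn": "jog_arm", "kwargs": {
  "steps": [
    [[0,0,0],[0,0,0]],
    [[0,0,0],[0,0,0]],
    [[0,0,0],[0,0,0]],
    [[0,0,0],[0,0,0]],
    [[0,0,0],[0,0,0]]
  ],
  "fingers": -1
}}

```text
t: 3.3
tool_pos: [0.5934, -0.3182, 0.1717]
tool_rot: [2.041, 2.385, -0.0]
contact_force: [-0.3, 0.1, -0.4]
opening: 0.043
```

```bash
python3 plan.py .593 -.318 .172 8.9
```

```text
pos [ 0.5934 -0.3182  0.1717] d [-0.3655  0.2394  0.2621] rot left [ 0.0932  0.1293 -0.0052] F [-0.2755  0.144  -0.3733] open 0.04300176716095527 t 3.3
[[[0.03,-0.03,-0.03],[0.1,0.1,-0.0]]]
```

{"fn": "jog_arm", "kwargs": {
  "steps": [
    [[0,0,-2],[0,0,0]],
    [[0,0,-3],[0,0,0]],
    [[0,0,-3],[0,0,0]],
    [[0,0,-2],[0,0,0]],
    [[0,0,0],[0,0,0]]
  ]
}}

```text
t: 3.8
tool_pos: [0.592, -0.3173, 0.2711]
tool_rot: [-2.039, -2.384, 0.002]
contact_force: [0.5, -0.2, -1.5]
opening: 0.0432
```

```bash
python3 plan.py .556 .061 .275 -2.5 11
```

```text
pos [ 0.592  -0.3173  0.2711] d [-35.9914 378.2533   3.9189] rot left [-0.2322 -0.1394 11.396 ] F [ 0.4851 -0.2307 -1.5013] open 0.04322379195938209 t 3.8
[[[3.45,0.21,-0.03],[-0.0,-0.0,1.0]],[[3.45,0.15,-0.03],[-0.0,-0.0,1.0]],[[3.45,0.08,-0.03],[-0.0,-0.0,1.0]],[[3.45,0.02,-0.03],[-0.0,-0.0,1.0]],[[3.45,-0.04,-0.03],[-0.0,-0.0,1.0]],[[3.45,-0.1,-0.03],[-0.0,-0.0,1.0]],[[3.45,-0.17,-0.03],[-0.0,-0.0,1.0]],[[3.45,-0.23,-0.03],[-0.0,-0.0,1.0]]]
[[[3.44,-0.29,-0.03],[-0.0,-0.0,1.0]],[[3.44,-0.35,-0.03],[-0.0,-0.0,1.0]],[[3.43,-0.41,-0.03],[-0.0,-0.0,1.0]]]
```

{"fn": "jog_arm", "kwargs": {
  "steps": [
    [[2.5,0.2,0],[0,0,0.8]],
    [[3.5,0.2,0],[0,0,1]],
    [[3.5,0.1,0],[0,0,1]],
    [[3.5,0,0],[0,0,1]],
    [[3.5,0,0],[0,0,1]],
    [[3.5,-0.1,0],[0,0,1]],
    [[3.5,-0.2,0],[0,0,1]],
    [[3.4,-0.2,0],[0,0,1]]
  ]
}}

```text
t: 4.6
tool_pos: [0.563, -0.0432, 0.2604]
tool_rot: [-2.206, -2.217, 0.011]
contact_force: [0.6, 0.2, -0.6]
opening: 0.0432
```

{"fn": "jog_arm", "kwargs": {
  "steps": [
    [[3.4,-0.3,0],[0,0,1]],
    [[3,-0.3,0],[0,0,1]],
    [[2,-0.2,0],[0,0,1]],
    [[1,0,0],[0,0,0.5]],
    [[0,0,0],[0,0,0]],
    [[0,0,0],[0,0,0]]
  ]
}}

```text
t: 5.2
tool_pos: [0.5517, 0.0582, 0.2518]
tool_rot: [-2.262, -2.146, 0.025]
contact_force: [0.1, -0.1, -1.0]
opening: 0.0429
```

```bash
python3 plan.py .556 .061 .275 -2.5
```

```text
pos [0.5517 0.0582 0.2518] d [ 4.2833  2.8039 23.1789] rot left [-1.6008 -0.2715 -0.5282] F [ 0.0518 -0.1187 -1.0085] open 0.042887398657292394 t 5.2
[[[0.31,0.35,-2.33],[-1.6,-0.3,-0.5]]]
```

{"fn": "jog_arm", "kwargs": {
  "steps": [
    [[0.3,0.3,-0.2],[-1.5,-0.3,-0.5]],
    [[0,0,0],[0,0,0]],
    [[0,0,0],[0,0,0]]
  ]
}}

```text
t: 5.5
tool_pos: [0.5556, 0.0588, 0.2534]
tool_rot: [2.271, 2.169, -0.002]
contact_force: [-0.6, -0.0, -1.2]
opening: 0.043
```

```bash
python3 plan.py .556 .061 .25 -2.5
cat > look.py <<'E'
import sys
from fit import *
k=sys.argv[1]
for n in('top','side'): cv2.imwrite(f'pics/{n}{k}.png',ctrl.get_image(n)[:,:,::-1])
E
python3 look.py 2
python3 - <<'E'
from fit import *
ims=load(2)
crop(ims['top'],190,110,320,240,6,'o5.png')
crop(ims['side'],180,120,300,230,6,'o6.png')
E
```

```text
pos [0.5556 0.0588 0.2534] d [ 0.3846  2.2166 -3.405 ] rot left [ 0.0104  0.0975 -0.1501] F [-0.5715 -0.0081 -1.234 ] open 0.04299450229107257 t 5.5
[[[0.22,0.03,0.34],[0.0,0.1,-0.2]]]
```

View pics/o5.png

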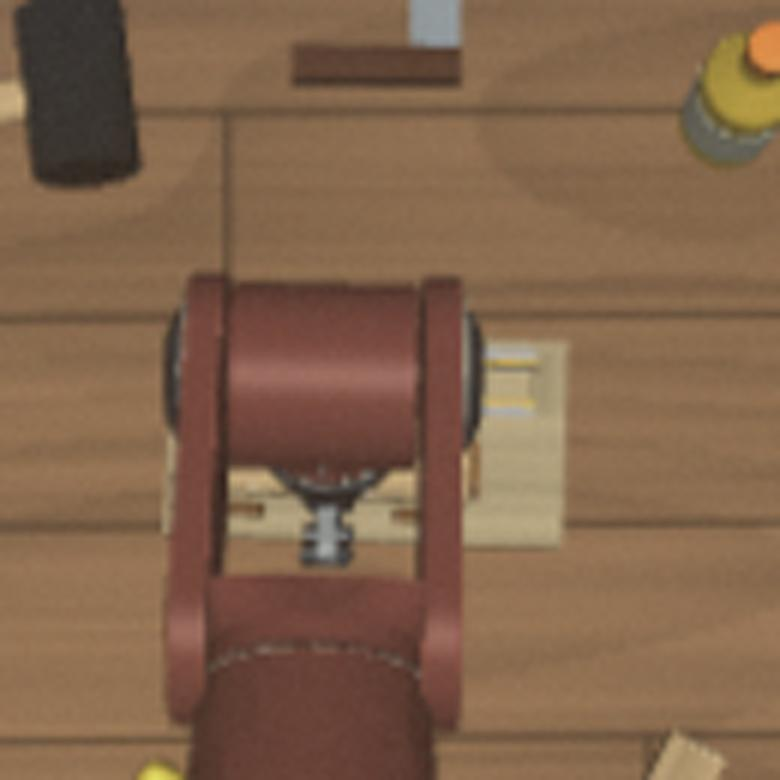

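View pics/o6.png

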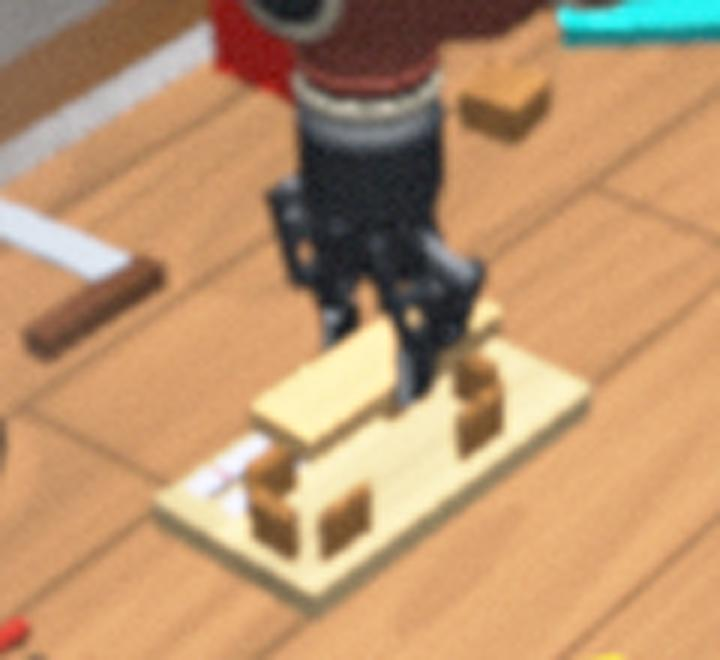

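```bash
python3 - <<'E'
from fit import *
ims=load(2)
def line(a,b):return (a,b)
# long edges except middle, short edges
h=.0997
S=[((-.022,-.075,h),(.022,-.075,h)),((-.022,.075,h),(.022,.075,h)),((-.022,-.075,h),(-.022,-.03,h)),((-.022,.03,h),(-.022,.075,h)),((.022,.03,h),(.022,.075,h))]
p,f=fit(ims,S,[.556,.059,-.044],('side',));print(p,f)
crop(ims['side'],180,120,300,230,6,'o6.png',[(proj('side',xf(pts(S),p)),(0,0,255))])
E
```

```text
[0.5585 0.0586 0.0312] -55.15815353393555
```

View pics/o6.png

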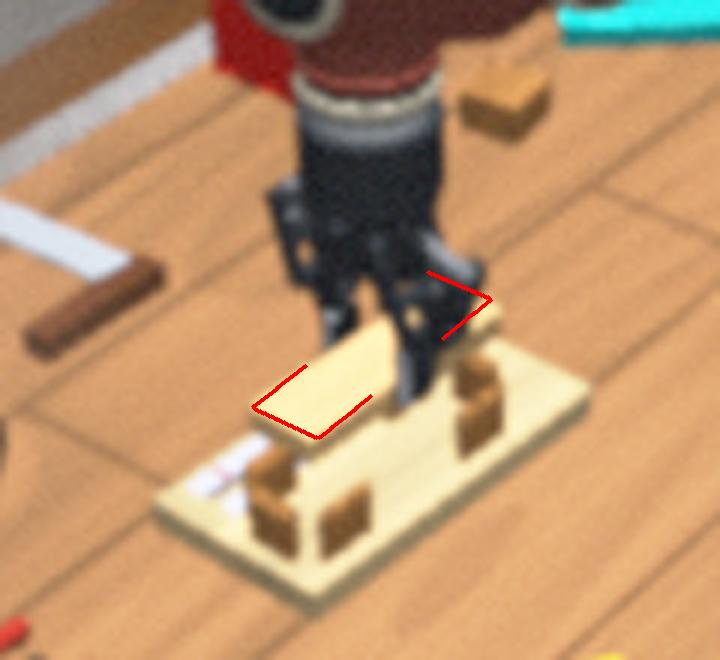

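```bash
cat >> fit.py <<'E'
def fit2(ims,segs,p0,yaw,cams=('side',)):
    P=pts(segs);G={n:gradmap(ims[n]) for n in cams}
    def cost(p):
        q=xf(P,[p[0],p[1],yaw]);s=0
        for n in cams:
            uv=proj(n,q).astype(np.float32)
            s-=cv2.remap(G[n],uv[None,:,0].copy(),uv[None,:,1].copy(),cv2.INTER_LINEAR).mean()
        return s
    g=[(cost([p0[0]+a,p0[1]+b]),p0[0]+a,p0[1]+b) for a in np.arange(-.01,.0101,.0005) for b in np.arange(-.01,.0101,.0005)]
    return min(g)
def heldL(h):
    return [((-.022,.075,h),(.022,.075,h)),((-.022,.025,h),(-.022,.075,h)),((.022,.03,h),(.022,.075,h))]
E
python3 - <<'E'
from fit import *
ims=load(2)
S=heldL(.0997)
r=fit2(ims,S,[.556,.06],-.046);print(r)
crop(ims['side'],180,120,300,230,6,'o6.png',[(proj('side',xf(pts(S),[r[1],r[2],-.046])),(0,0,255))])
E
```

```text
(np.float32(-56.372414), np.float64(0.5545000000000001), np.float64(0.060500000000000005))
```

View pics/o6.png

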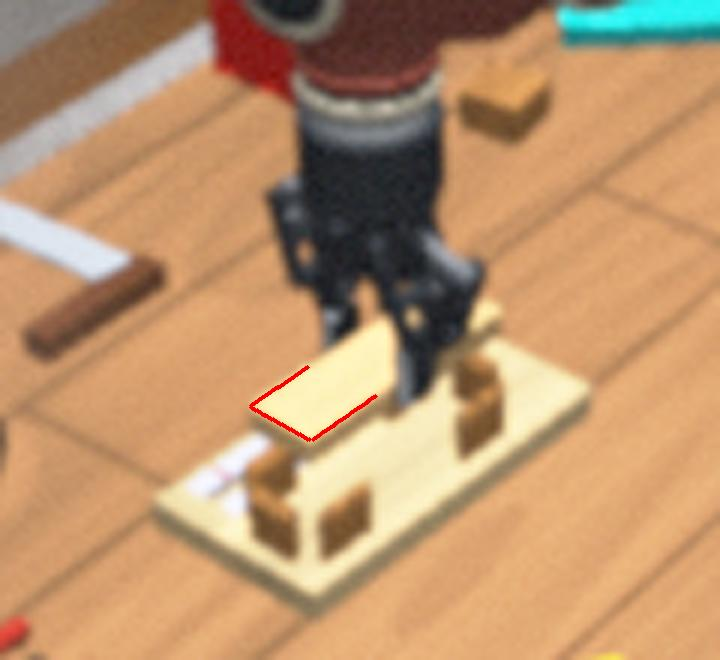

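{"fn": "jog_arm", "kwargs": {
  "steps": [
    [[0.2,0,0.3],[0,0,0]],
    [[0,0,1],[0,0,0]],
    [[0,0,1],[0,0,0]],
    [[0,0,0],[0,0,0]]
  ]
}}

```text
t: 6.0
tool_pos: [0.5557, 0.0605, 0.2286]
tool_rot: [2.272, 2.168, -0.001]
contact_force: [-0.3, 0.1, -1.1]
opening: 0.043
```

```bash
python3 plan.py .556 .061 .194 -2.5
```

```text
pos [0.5557 0.0605 0.2286] d [  0.3414   0.454  -34.5736] rot left [ 0.0204  0.0936 -0.189 ] F [-0.3299  0.0516 -1.0707] open 0.042965581033451716 t 6.0
[[[0.05,0.03,3.46],[0.0,0.1,-0.2]]]
```

Bottom is at z≈57 mm, right at the lead-in. Descend with force checks.

{"fn": "jog_arm", "kwargs": {
  "steps": [
    [[0.05,0,0.6],[0,0,0]],
    [[0,0,0.6],[0,0,0]],
    [[0,0,0.6],[0,0,0]],
    [[0,0,0],[0,0,0]]
  ]
}}

```text
t: 6.4
tool_pos: [0.5558, 0.0611, 0.2085]
tool_rot: [2.271, 2.168, -0.001]
contact_force: [0.4, 0.8, -1.2]
opening: 0.0432
```

```bash
python3 plan.py .556 .061 .194 -2.5
```

```text
pos [0.5558 0.0611 0.2085] d [  0.1695  -0.1356 -14.5386] rot left [ 0.0353  0.1006 -0.1644] F [ 0.418   0.7604 -1.1987] open 0.043166797045435155 t 6.4
[[[-0.01,0.02,1.45],[0.0,0.1,-0.2]]]
```

{"fn": "jog_arm", "kwargs": {
  "steps": [
    [[0,0,0.6],[0,0,0]],
    [[0,0,0.5],[0,0,0]],
    [[0,0,0.3],[0,0,0]],
    [[0,0,0],[0,0,0]]
  ]
}}

```text
t: 6.8
tool_pos: [0.5559, 0.0611, 0.1934]
tool_rot: [2.272, 2.168, -0.002]
contact_force: [-0.2, -0.2, -1.3]
opening: 0.0432
```

```bash
python3 plan.py .556 .061 .192 -2.5
```

```text
pos [0.5559 0.0611 0.1934] d [ 0.1299 -0.1266 -1.3931] rot left [ 0.0217  0.0994 -0.169 ] F [-0.2405 -0.2316 -1.3255] open 0.043156322647268555 t 6.8
[[[-0.01,0.01,0.14],[0.0,0.1,-0.2]]]
```

Nothing touched. One more mm, release, rise.

{"fn": "jog_arm", "kwargs": {
  "steps": [
    [[0,0,0.15],[0,0,0]],
    [[0,0,0],[0,0,0]]
  ]
}}

```text
t: 7.0
tool_pos: [0.556, 0.0611, 0.1919]
tool_rot: [2.272, 2.168, -0.001]
contact_force: [0.1, 0.7, -1.5]
opening: 0.0432
```

{"fn": "jog_arm", "kwargs": {
  "steps": [
    [[0,0,0],[0,0,0]],
    [[0,0,0],[0,0,0]],
    [[0,0,0],[0,0,0]],
    [[0,0,-1],[0,0,0]],
    [[0,0,-2.5],[0,0,0]],
    [[0,0,-3],[0,0,0]],
    [[0,0,-2],[0,0,0]],
    [[0,0,0],[0,0,0]]
  ],
  "fingers": 0.6
}}

```text
t: 7.8
tool_pos: [0.5562, 0.0613, 0.2831]
tool_rot: [2.271, 2.167, 0.0]
contact_force: [0.9, -0.1, -0.1]
opening: 0.0679
```

```bash
python3 plan.py .445 -.09 .275 -6; python3 look.py 3; python3 - <<'E'
from fit import *
ims=load(3)
crop(ims['top'],190,110,400,270,3,'o5.png')
crop(ims['side'],180,110,360,230,4,'o6.png')
E
```

```text
pos [0.5562 0.0613 0.2831] d [-111.1777 -151.2522   -8.1267] rot left [0.11   0.089  3.3128] F [ 0.9293 -0.1189 -0.1149] open 0.06792051734166384 t 7.8
[[[-3.91,-2.6,0.2],[0.0,0.0,0.8]],[[-3.94,-2.54,0.2],[0.0,0.0,0.8]],[[-3.98,-2.49,0.2],[0.0,0.0,0.8]],[[-4.02,-2.43,0.2],[0.0,0.0,0.8]]]
```

View pics/o5.png

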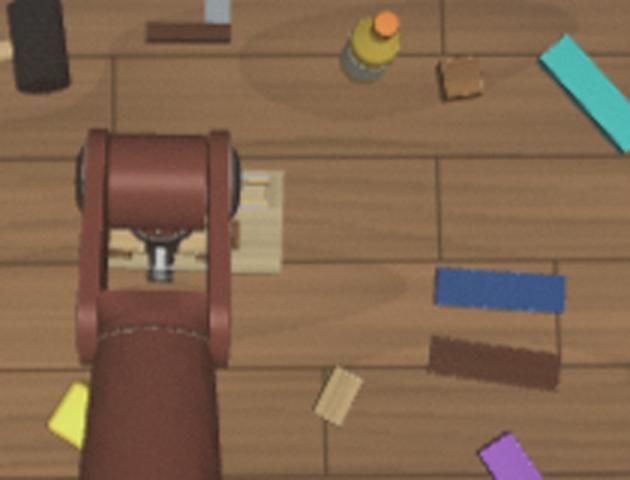

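View pics/o6.png

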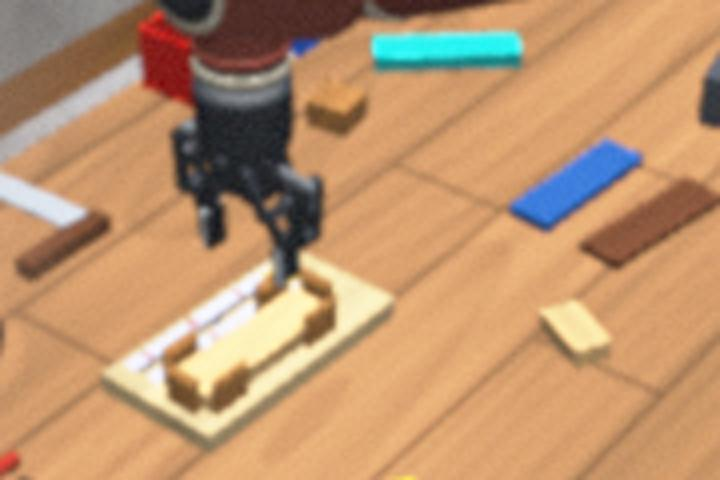

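```bash
python3 - <<'E'
from fit import *
ims=load(3)
for nm,h,p in(('top',.012,[.4878,-.328,-.07]),('spacer',.01,[.4042,-.319,-.155])):
    for c in(('top',),('side',),('top','side')): print(nm,c,*fit(ims,BOARD(h),p,c))
E
```

```text
top ('top',) [ 0.4885 -0.33   -0.067 ] -44.54878234863281
top ('side',) [ 0.4852 -0.3218 -0.0599] -63.80564498901367
top ('top', 'side') [ 0.4877 -0.3274 -0.0694] -104.56269836425781
spacer ('top',) [ 0.4036 -0.3198 -0.1543] -33.310638427734375
spacer ('side',) [ 0.3988 -0.3105 -0.1523] -47.75281524658203
spacer ('top', 'side') [ 0.4019 -0.3172 -0.1586] -72.83291625976562
```

```bash
python3 - <<'E'
from fit import *
ims=load(3)
for nm,h,p,yaw in(('top',.012,[.4878,-.329],-.068),('spacer',.01,[.403,-.319],-.155)):
    S=BOARD(h)+[((-.022,.075,0),(-.022,-.075,0)),((-.022,.075,0),(.022,.075,0))]
    print(nm,fit2(ims,S,p,yaw))
p=[.403,-.3185,-.155]
crop(ims['side'],300,130,370,190,10,'o6.png',[(proj('side',xf(pts(BOARD(.01)),p)),(0,0,255)),(proj('side',xf(pts(BOARD(.012)),[.4878,-.329,-.068])),(0,0,255))])
E
```

```text
top (np.float32(-62.722347), np.float64(0.4878), np.float64(-0.3275))
spacer (np.float32(-46.57057), np.float64(0.401), np.float64(-0.3145))
```

View pics/o6.png

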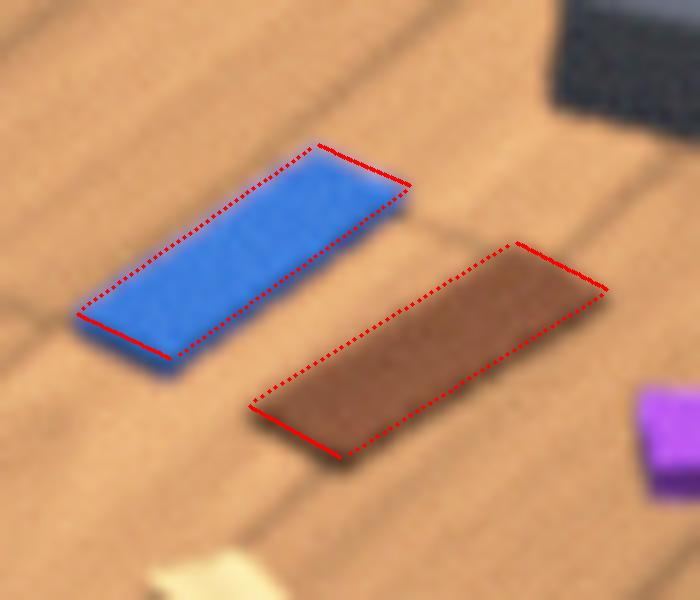

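```bash
python3 plan.py .402 -.317 .26 -8.9 11
```

```text
pos [0.5551 0.0612 0.2797] d [-153.1314 -378.2263  -19.7435] rot left [-0.1866  0.113   6.212 ] F [-0.2413  0.2169  0.0115] open 0.0682257081442276 t 7.9
[[[-3.5,-1.23,0.19],[-0.0,0.0,0.6]],[[-3.51,-1.19,0.19],[-0.0,0.0,0.6]],[[-3.52,-1.16,0.19],[-0.0,0.0,0.6]],[[-3.53,-1.12,0.19],[-0.0,0.0,0.6]],[[-3.55,-1.09,0.19],[-0.0,0.0,0.6]],[[-3.56,-1.06,0.19],[-0.0,0.0,0.6]],[[-3.57,-1.02,0.18],[-0.0,0.0,0.6]],[[-3.58,-0.98,0.18],[-0.0,0.0,0.6]]]
[[[-3.59,-0.95,0.18],[-0.0,0.0,0.6]],[[-3.6,-0.91,0.18],[-0.0,0.0,0.6]],[[-3.6,-0.88,0.18],[-0.0,0.0,0.6]]]
```

{"fn": "jog_arm", "kwargs": {
  "steps": [
    [[-2.5,-0.9,0],[0,0,0.5]],
    [[-3.5,-1.2,0],[0,0,0.6]],
    [[-3.5,-1.2,0],[0,0,0.6]],
    [[-3.5,-1.1,0],[0,0,0.6]],
    [[-3.5,-1.1,0],[0,0,0.6]],
    [[-3.5,-1.1,0],[0,0,0.6]],
    [[-3.5,-1,0],[0,0,0.6]],
    [[-3.6,-1,0],[0,0,0.6]]
  ]
}}

```text
t: 8.7
tool_pos: [0.4396, -0.2056, 0.2669]
tool_rot: [-2.339, -2.068, 0.02]
contact_force: [0.2, -0.5, 0.6]
opening: 0.0684
```

{"fn": "jog_arm", "kwargs": {
  "steps": [
    [[-3.6,-1,0],[0,0,0.6]],
    [[-3,-0.9,0],[0,0,0.5]],
    [[-2,-0.5,0],[0,0,0.3]],
    [[-1,0,0],[0,0,0]],
    [[0,0,0],[0,0,0]],
    [[0,0,0],[0,0,0]]
  ]
}}

```text
t: 9.3
tool_pos: [0.3967, -0.3019, 0.2575]
tool_rot: [-2.36, -2.019, 0.023]
contact_force: [-0.0, 1.0, -0.3]
opening: 0.0683
```

```bash
python3 plan.py .402 -.317 .20 -8.9 
```

```text
pos [ 0.3967 -0.3019  0.2575] d [  5.2619 -15.1213 -57.5088] rot left [-2.0922 -0.6833  0.011 ] F [-0.0106  0.9835 -0.2802] open 0.0683483446483353 t 9.3
[[[-0.74,0.48,2.85],[-1.0,-0.3,0.0]],[[-0.72,0.43,2.86],[-1.0,-0.3,0.0]]]
```

{"fn": "jog_arm", "kwargs": {
  "steps": [
    [[-0.8,0.4,0],[-1,-0.3,0]],
    [[-0.7,0.4,1.8],[-1,-0.3,0]],
    [[0,0,2],[0,0,0]],
    [[0,0,1.5],[0,0,0]],
    [[0,0,0],[0,0,0]],
    [[0,0,0],[0,0,0]]
  ]
}}

```text
t: 9.9
tool_pos: [0.4062, -0.3157, 0.2031]
tool_rot: [2.374, 2.05, 0.005]
contact_force: [-1.6, -0.5, 0.1]
opening: 0.0685
```

```bash
python3 plan.py .402 -.317 .171 -8.9 
```

```text
pos [ 0.4062 -0.3157  0.2031] d [ -4.2341  -1.2579 -32.0691] rot left [0.3287 0.0483 0.4991] F [-1.6246 -0.4704  0.0879] open 0.06849497874823138 t 9.9
[[[-0.18,-0.42,3.2],[0.3,0.0,0.5]]]
```

{"fn": "jog_arm", "kwargs": {
  "steps": [
    [[-0.2,-0.4,1],[0.3,0,0.5]],
    [[0,0,1],[0,0,0]],
    [[0,0,0.8],[0,0,0]],
    [[0,0,0],[0,0,0]]
  ]
}}

```text
t: 10.3
tool_pos: [0.4028, -0.3175, 0.1751]
tool_rot: [2.383, 2.04, -0.0]
contact_force: [0.1, 0.9, 0.3]
opening: 0.0683
```

```bash
python3 plan.py .402 -.317 .171 -8.9 
```

```text
pos [ 0.4028 -0.3175  0.1751] d [-0.7978  0.4887 -4.0789] rot left [0.21   0.1978 0.0344] F [0.1355 0.8991 0.2575] open 0.06834099719219391 t 10.3
[[[0.04,-0.09,0.41],[0.2,0.2,0.0]]]
```

{"fn": "jog_arm", "kwargs": {
  "steps": [
    [[0,-0.1,0.4],[0.2,0.2,0]],
    [[0,0,0],[0,0,0]]
  ]
}}

```text
t: 10.5
tool_pos: [0.4017, -0.3174, 0.1706]
tool_rot: [-2.386, -2.043, -0.0]
contact_force: [-0.1, -0.3, -0.1]
opening: 0.0684
```

{"fn": "jog_arm", "kwargs": {
  "steps": [
    [[0,0,0],[0,0,0]],
    [[0,0,0],[0,0,0]],
    [[0,0,0],[0,0,0]],
    [[0,0,0],[0,0,0]]
  ],
  "fingers": -1
}}

```text
t: 10.9
tool_pos: [0.4025, -0.3183, 0.1727]
tool_rot: [2.385, 2.041, 0.001]
contact_force: [0.3, -0.1, -0.9]
opening: 0.0427
```

```bash
python3 plan.py .402 -.317 .171 -8.9 
```

```text
pos [ 0.4025 -0.3183  0.1727] d [-0.5307  1.292  -1.6645] rot left [0.1253 0.0701 0.017 ] F [ 0.2602 -0.0917 -0.8666] open 0.042736637825151094 t 10.9
[[[0.12,-0.07,0.17],[0.1,0.1,0.0]]]
```

{"fn": "jog_arm", "kwargs": {
  "steps": [
    [[0,0,-2],[0,0,0]],
    [[0,0,-3],[0,0,0]],
    [[0,0,-3],[0,0,0]],
    [[0,0,-2],[0,0,0]],
    [[0,0,0],[0,0,0]]
  ]
}}

```text
t: 11.4
tool_pos: [0.4014, -0.3171, 0.2735]
tool_rot: [-2.384, -2.041, -0.0]
contact_force: [0.9, -0.3, 0.2]
opening: 0.0429
```

```bash
python3 plan.py .556 .061 .28 -2.5 11
```

```text
pos [ 0.4014 -0.3171  0.2735] d [154.6344 378.1216   6.4852] rot left [-0.1205 -0.1295 -6.3816] F [ 0.8797 -0.2733  0.1679] open 0.042947956791826204 t 11.4
[[[3.61,0.86,-0.05],[-0.0,-0.0,-0.6]],[[3.6,0.89,-0.05],[-0.0,-0.0,-0.6]],[[3.6,0.93,-0.05],[-0.0,-0.0,-0.6]],[[3.59,0.97,-0.05],[-0.0,-0.0,-0.6]],[[3.58,1.0,-0.06],[-0.0,-0.0,-0.6]],[[3.57,1.04,-0.06],[-0.0,-0.0,-0.6]],[[3.55,1.08,-0.06],[-0.0,-0.0,-0.6]],[[3.54,1.11,-0.06],[-0.0,-0.0,-0.6]]]
[[[3.53,1.15,-0.06],[-0.0,-0.0,-0.6]],[[3.52,1.18,-0.06],[-0.0,-0.0,-0.6]],[[3.51,1.22,-0.06],[-0.0,-0.0,-0.6]]]
```

{"fn": "jog_arm", "kwargs": {
  "steps": [
    [[2.5,0.6,-0.1],[0,0,-0.5]],
    [[3.6,0.9,-0.1],[0,0,-0.6]],
    [[3.6,0.9,-0.1],[0,0,-0.6]],
    [[3.6,1,-0.1],[0,0,-0.6]],
    [[3.6,1,-0.1],[0,0,-0.6]],
    [[3.6,1,-0.1],[0,0,-0.6]],
    [[3.5,1.1,-0.1],[0,0,-0.6]],
    [[3.5,1.1,-0.1],[0,0,-0.6]]
  ]
}}

```text
t: 12.2
tool_pos: [0.5091, -0.0461, 0.2714]
tool_rot: [-2.299, -2.123, 0.008]
contact_force: [1.2, -0.7, -0.6]
opening: 0.0428
```

{"fn": "jog_arm", "kwargs": {
  "steps": [
    [[3.5,1.2,-0.1],[0,0,-0.6]],
    [[3,1.1,-0.1],[0,0,-0.6]],
    [[2,0.8,0],[0,0,-0.5]],
    [[1,0.4,0],[0,0,-0.2]],
    [[0,0,0],[0,0,0]],
    [[0,0,0],[0,0,0]]
  ]
}}

```text
t: 12.8
tool_pos: [0.5494, 0.0542, 0.2638]
tool_rot: [-2.249, -2.164, 0.02]
contact_force: [-0.6, -0.1, -1.0]
opening: 0.0428
```

```bash
python3 plan.py .556 .061 .265 -2.5
```

```text
pos [0.5494 0.0542 0.2638] d [6.572  6.8473 1.1559] rot left [-1.3818 -0.2838  0.2835] F [-0.5596 -0.1259 -0.9943] open 0.04284941135898646 t 12.8
[[[0.71,0.63,-0.13],[-1.4,-0.3,0.3]]]
```

{"fn": "jog_arm", "kwargs": {
  "steps": [
    [[0.4,0.4,0],[-1.2,-0.3,0.3]],
    [[0.3,0.2,0],[0,0,0]],
    [[0,0,0],[0,0,0]],
    [[0,0,0],[0,0,0]]
  ]
}}

```text
t: 13.2
tool_pos: [0.5554, 0.0585, 0.263]
tool_rot: [-2.274, -2.166, 0.004]
contact_force: [-0.2, -0.1, -0.9]
opening: 0.0426
```

```bash
python3 plan.py .556 .061 .265 -2.5; python3 look.py 4; python3 - <<'E'
from fit import *
ims=load(4);o=ctrl.get_obs();p=o['tool_pos']
for off in(.1706,.1727):
    S=heldL(p[2]-off+.01)
    r=fit2(ims,S,[.556,.06],-.044);print(p,r)
crop(ims['side'],180,120,300,230,6,'o6.png',[(proj('side',xf(pts(S),[r[1],r[2],-.044])),(0,0,255))])
E
```

```text
pos [0.5554 0.0585 0.263 ] d [0.5716 2.4758 1.9821] rot left [-0.1385  0.0862 -0.2941] F [-0.2102 -0.1322 -0.8862] open 0.04259449970113177 t 13.2
[[[0.25,0.04,-0.2],[-0.1,0.1,-0.3]]]
[0.5554 0.0586 0.263 ] (np.float32(-68.448944), np.float64(0.5475000000000001), np.float64(0.06600000000000002))
[0.5554 0.0586 0.263 ] (np.float32(-68.39001), np.float64(0.5495000000000001), np.float64(0.06400000000000002))
```

View pics/o6.png

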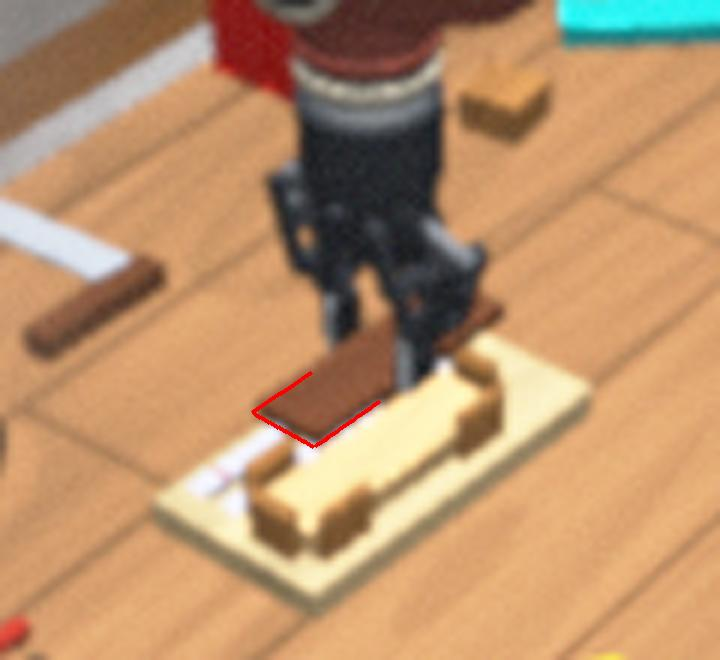

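```bash
cat >> fit.py <<'E'
def heldS(hb,ht):
    return [((.022,.03,ht),(.022,.075,ht)),((-.022,.075,hb),(.022,.075,hb)),((-.022,.025,hb),(-.022,.075,hb))]
E
python3 - <<'E'
from fit import *
ims=load(4)
for off in(.1706,.1727):
    b=.263-off;S=heldS(b,b+.01)
    r=fit2(ims,S,[.556,.06],-.044);print(r)
crop(ims['side'],180,120,300,230,6,'o6.png',[(proj('side',xf(pts(S),[r[1],r[2],-.044])),(0,0,255))])
ims=load(2);b=.2534-.1717
print(fit2(ims,heldS(b,b+.018),[.556,.06],-.046))
E
```

```text
(np.float32(-70.21177), np.float64(0.5535000000000001), np.float64(0.0565))
(np.float32(-70.3231), np.float64(0.5555000000000001), np.float64(0.0545))
(np.float32(-54.463924), np.float64(0.556), np.float64(0.061500000000000006))
```

View pics/o6.png

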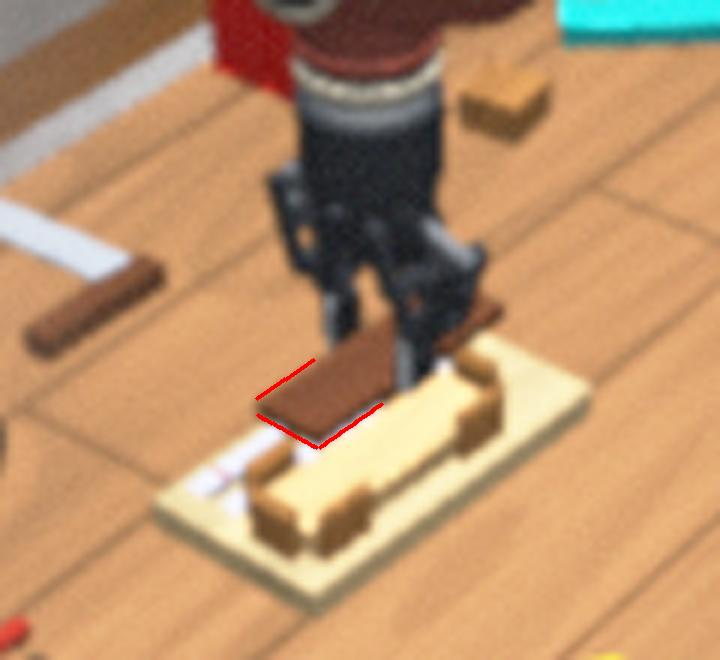

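```bash
python3 - <<'E'
from fit import *
for k,b,h,nm in((2,.2534-.1717,.018,'a'),(4,.263-.1717,.01,'b')):
    ims=load(k);bx=.5556-.0011;by=.0588+.0017
    d=[(proj('side',[xf(np.array([[sx*.022,.075,z]]),[bx,by,-.045])[0]]),c) for sx in(-1,1) for z,c in((b,(255,0,0)),(b+h,(0,0,255)))]
    crop(ims['side'],210,170,260,210,15,f'o7{nm}.png',d)
E
```

```text
(no output)
```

View pics/o7a.png

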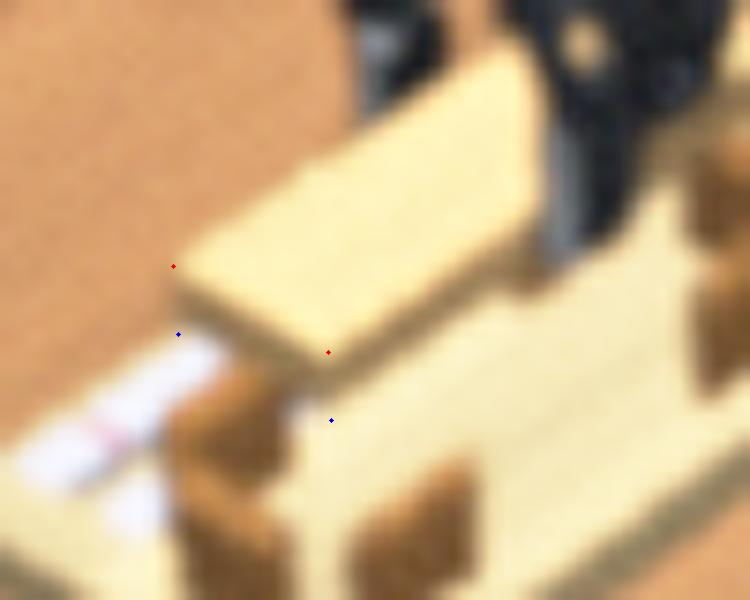

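View pics/o7b.png

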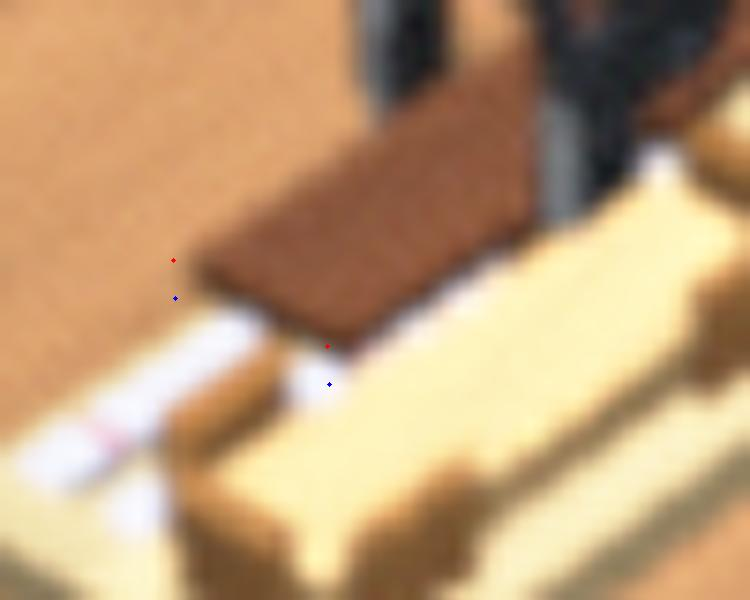

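```bash
python3 - <<'E'
from fit import *
for k,b,h,nm in((2,.2534-.1717,.018,'a'),(4,.263-.1717,.01,'b')):
    ims=load(k);bx=.5556-.0011;by=.0588+.0017
    d=[(proj('side',[xf(np.array([[sx*.022,-.075,z]]),[bx,by,-.045])[0]]),c) for sx in(-1,1) for z,c in((b,(255,0,0)),(b+h,(0,0,255)))]
    crop(ims['side'],240,155,280,195,15,f'o7{nm}.png',d)
a=cv2.imread('pics/o7a.png');b=cv2.imread('pics/o7b.png');cv2.imwrite('pics/o8.png',np.hstack([a[:,:390],b[:,:390]]))
E
```

```text
(no output)
```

View pics/o8.png

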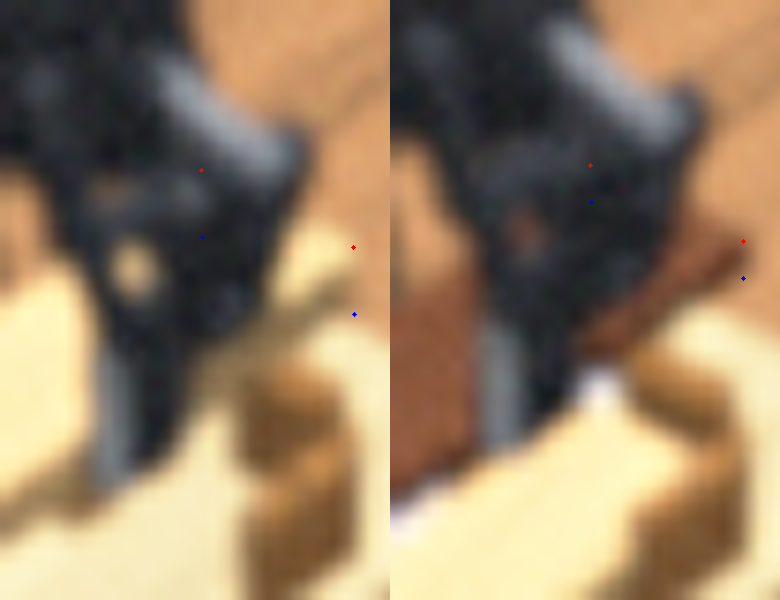

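{"fn": "jog_arm", "kwargs": {
  "steps": [
    [[0.5,0,0.4],[0,0,-0.2]],
    [[0,0,0.8],[0,0,0]],
    [[0,0,0],[0,0,0]]
  ]
}}

```text
t: 13.6
tool_pos: [0.5556, 0.0638, 0.2503]
tool_rot: [-2.271, -2.17, 0.004]
contact_force: [-1.1, -0.4, -0.9]
opening: 0.0428
```

```bash
python3 plan.py .556 .0635 .231 -2.5; python3 look.py 5;python3 - <<'E'
from fit import *
ims=load(5)
crop(ims['side'],200,140,280,220,9,'o6.png')
E
```

```text
pos [0.5556 0.0638 0.2503] d [  0.4464  -0.2752 -19.2909] rot left [-0.1144  0.0791 -0.0943] F [-1.08   -0.3688 -0.8989] open 0.04275043108680378 t 13.6
[[[-0.02,0.05,1.93],[-0.1,0.1,-0.1]]]
```

View pics/o6.png

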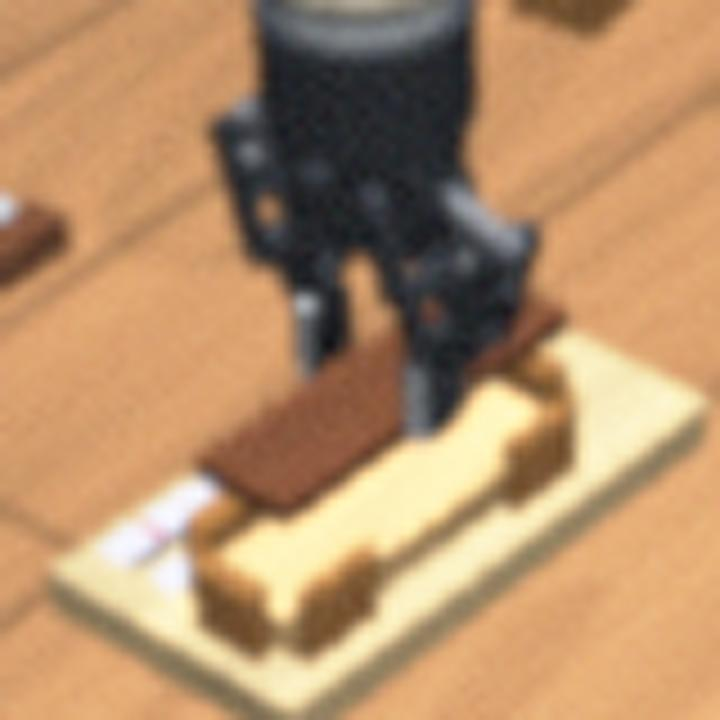

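{"fn": "jog_arm", "kwargs": {
  "steps": [
    [[0,0,0.9],[0,0,0]],
    [[0,0,0.8],[0,0,0]],
    [[0,0,0],[0,0,0]]
  ]
}}

```text
t: 14.0
tool_pos: [0.5561, 0.0637, 0.2332]
tool_rot: [2.27, 2.17, -0.001]
contact_force: [-0.1, 0.7, -0.8]
opening: 0.0428
```

```bash
python3 plan.py .556 .0635 .211 -2.5; python3 look.py 6;python3 - <<'E'
from fit import *
ims=load(6)
crop(ims['side'],200,150,280,220,10,'o6.png')
E
```

```text
pos [0.5561 0.0637 0.2332] d [ -0.1122  -0.2198 -22.167 ] rot left [ 0.0145  0.078  -0.0961] F [-0.0677  0.7325 -0.809 ] open 0.04276791707811857 t 14.0
[[[-0.02,-0.01,2.22],[0.0,0.1,-0.1]]]
```

View pics/o6.png

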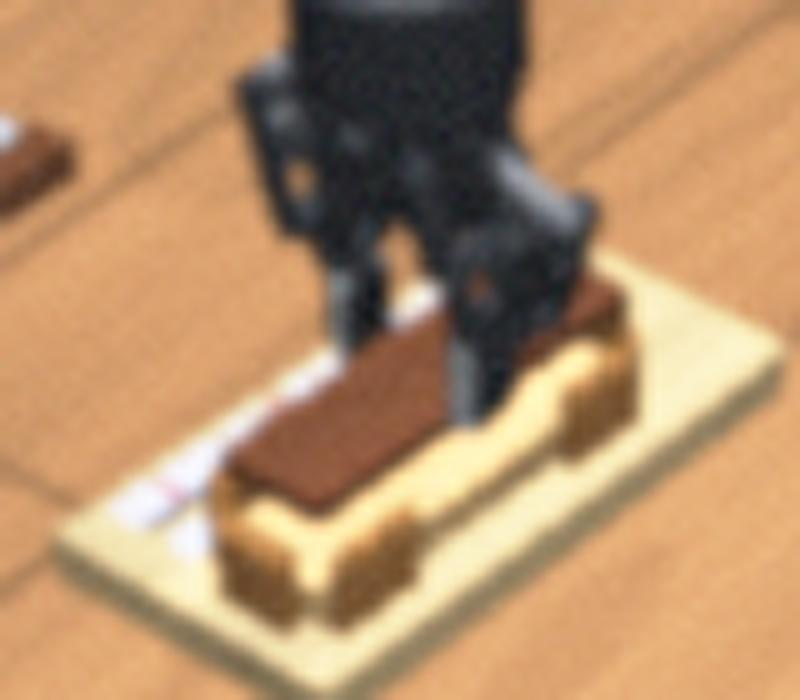

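{"fn": "jog_arm", "kwargs": {
  "steps": [
    [[0,0,0.6],[0,0,0]],
    [[0,0,0.4],[0,0,0]],
    [[0,0,0.4],[0,0,0]],
    [[0,0,0],[0,0,0]]
  ]
}}

```text
t: 14.5
tool_pos: [0.5568, 0.0636, 0.2196]
tool_rot: [2.269, 2.168, 0.002]
contact_force: [-0.3, 1.0, -0.7]
opening: 0.0426
```

```bash
python3 plan.py .556 .0635 .211 -2.5
```

```text
pos [0.5568 0.0636 0.2196] d [-0.8105 -0.1248 -8.5648] rot left [ 0.1609  0.0723 -0.1018] F [-0.3206  0.9539 -0.7084] open 0.042570292310795455 t 14.5
[[[-0.02,-0.08,0.86],[0.2,0.1,-0.1]]]
```

{"fn": "jog_arm", "kwargs": {
  "steps": [
    [[0,-0.05,0.4],[0,0,0]],
    [[0,0,0.4],[0,0,0]],
    [[0,0,0],[0,0,0]]
  ]
}}

```text
t: 14.8
tool_pos: [0.5563, 0.0636, 0.2109]
tool_rot: [2.269, 2.168, 0.002]
contact_force: [-0.3, 0.3, -0.2]
opening: 0.0427
```

```bash
python3 plan.py .556 .0635 .21 -2.5
```

```text
pos [0.5563 0.0636 0.2109] d [-0.3372 -0.1375 -0.9426] rot left [ 0.1712  0.0726 -0.1019] F [-0.3216  0.3303 -0.1877] open 0.04271503162317445 t 14.8
[[[-0.02,-0.03,0.09],[0.2,0.1,-0.1]]]
```

Weight has started to transfer (Fz rising toward zero): release and rise.

{"fn": "jog_arm", "kwargs": {
  "steps": [
    [[0,0,0],[0,0,0]],
    [[0,0,0],[0,0,0]],
    [[0,0,0],[0,0,0]],
    [[0,0,-1],[0,0,0]],
    [[0,0,-2.5],[0,0,0]],
    [[0,0,-3],[0,0,0]],
    [[0,0,-1.5],[0,0,0]],
    [[0,0,0],[0,0,0]]
  ],
  "fingers": 0.6
}}

```text
t: 15.6
tool_pos: [0.5564, 0.0638, 0.2965]
tool_rot: [2.268, 2.168, 0.004]
contact_force: [0.7, -0.2, -0.5]
opening: 0.0687
```

```bash
python3 plan.py .488 -.328 .26 -3.9 11; python3 look.py 7; python3 - <<'E'
from fit import *
ims=load(7)
crop(ims['side'],200,140,360,220,5,'o6.png')
for nm,h,p,yaw in(('top',.012,[.4878,-.329],-.068),):
    print(fit(ims,BOARD(h),[*p,yaw],('top',)))
    S=BOARD(h)+[((-.022,.075,0),(-.022,-.075,0)),((-.022,.075,0),(.022,.075,0))]
    print(nm,fit2(ims,S,p,yaw))
E
```

```text
pos [0.5564 0.0638 0.2965] d [ -68.4245 -391.7852  -36.5457] rot left [0.2769 0.0675 1.304 ] F [ 0.6661 -0.1738 -0.4776] open 0.0686574678436321 t 15.6
[[[-3.59,-0.46,0.33],[0.0,0.0,0.1]],[[-3.59,-0.45,0.33],[0.0,0.0,0.1]],[[-3.59,-0.45,0.33],[0.0,0.0,0.1]],[[-3.59,-0.44,0.33],[0.0,0.0,0.1]],[[-3.59,-0.43,0.33],[0.0,0.0,0.1]],[[-3.59,-0.42,0.33],[0.0,0.0,0.1]],[[-3.59,-0.42,0.33],[0.0,0.0,0.1]],[[-3.59,-0.41,0.33],[0.0,0.0,0.1]]]
[[[-3.59,-0.4,0.33],[0.0,0.0,0.1]],[[-3.59,-0.39,0.33],[0.0,0.0,0.1]],[[-3.59,-0.39,0.33],[0.0,0.0,0.1]]]
(array([ 0.4885, -0.33  , -0.0669]), np.float64(-44.402198791503906))
top (np.float32(-62.68287), np.float64(0.4878), np.float64(-0.3275))
```

View pics/o6.png

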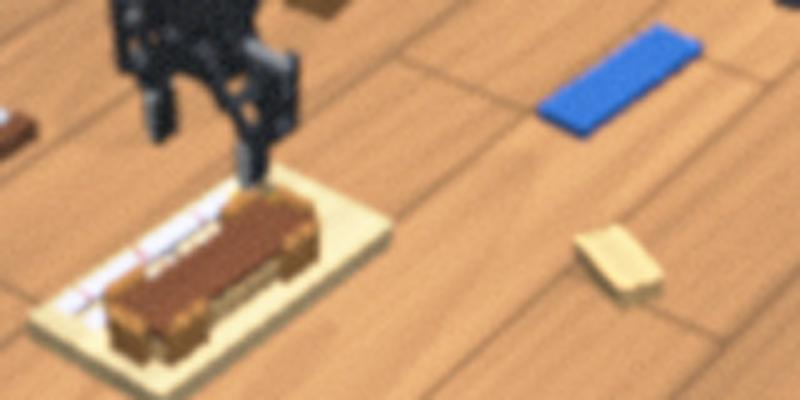

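{"fn": "jog_arm", "kwargs": {
  "steps": [
    [[-2.5,-0.3,0],[0,0,0.1]],
    [[-3.6,-0.5,0],[0,0,0.1]],
    [[-3.6,-0.5,0],[0,0,0.1]],
    [[-3.6,-0.4,0],[0,0,0.1]],
    [[-3.6,-0.4,0],[0,0,0.1]],
    [[-3.6,-0.4,0.1],[0,0,0.1]],
    [[-3.6,-0.4,0.1],[0,0,0.1]],
    [[-3.6,-0.4,0.1],[0,0,0.1]]
  ]
}}

```text
t: 16.5
tool_pos: [0.5031, -0.2156, 0.2756]
tool_rot: [-2.264, -2.151, 0.016]
contact_force: [0.7, 0.5, 0.2]
opening: 0.0683
```

{"fn": "jog_arm", "kwargs": {
  "steps": [
    [[-3.6,-0.4,0.1],[0,0,0.1]],
    [[-3.6,-0.4,0.1],[0,0,0.1]],
    [[-2.5,-0.4,0],[0,0,0.1]],
    [[-1.5,0,0],[0,0,0]],
    [[0,0,0],[0,0,0]],
    [[0,0,0],[0,0,0]]
  ]
}}

```text
t: 17.1
tool_pos: [0.4799, -0.3326, 0.2615]
tool_rot: [-2.263, -2.126, 0.018]
contact_force: [-0.2, 0.7, 0.5]
opening: 0.068
```

```bash
python3 plan.py .488 -.33 .20 -3.9 
```

```text
pos [ 0.4799 -0.3326  0.2615] d [  8.1045   2.6471 -61.4928] rot left [-1.9887 -0.9334  0.3086] F [-0.2207  0.6718  0.5405] open 0.06803548922584347 t 17.1
[[[0.11,0.5,3.06],[-1.0,-0.5,0.2]],[[0.13,0.45,3.07],[-1.0,-0.5,0.2]]]
```

{"fn": "jog_arm", "kwargs": {
  "steps": [
    [[0.1,0.4,0],[-1,-0.5,0.3]],
    [[0,0.3,1.8],[-1,-0.4,0]],
    [[0,0,2],[0,0,0]],
    [[0,0,1.5],[0,0,0]],
    [[0,0,0],[0,0,0]],
    [[0,0,0],[0,0,0]]
  ]
}}

```text
t: 17.7
tool_pos: [0.4903, -0.3256, 0.207]
tool_rot: [2.285, 2.15, 0.006]
contact_force: [-0.5, -0.2, 0.2]
opening: 0.0684
```

```bash
python3 plan.py .488 -.33 .172 -3.9 
```

```text
pos [ 0.4903 -0.3256  0.207 ] d [ -2.2758  -4.4312 -34.9987] rot left [0.347  0.0232 0.4099] F [-0.5121 -0.2349  0.1572] open 0.0683964336690736 t 17.7
[[[-0.45,-0.22,3.5],[0.3,0.0,0.4]]]
```

{"fn": "jog_arm", "kwargs": {
  "steps": [
    [[-0.4,-0.2,1],[0.3,0,0.4]],
    [[0,0,1],[0,0,0]],
    [[0,0,1],[0,0,0]],
    [[0,0,0],[0,0,0]]
  ]
}}

```text
t: 18.1
tool_pos: [0.4888, -0.33, 0.1768]
tool_rot: [2.293, 2.141, 0.001]
contact_force: [-0.1, 0.6, -0.6]
opening: 0.0686
```

```bash
python3 plan.py .488 -.33 .172 -3.9 
```

```text
pos [ 0.4888 -0.33    0.1768] d [-0.7612  0.04   -4.7562] rot left [ 0.1985  0.1511 -0.0109] F [-0.0984  0.6434 -0.5847] open 0.06864760642759891 t 18.1
[[[0.0,-0.08,0.48],[0.2,0.2,-0.0]]]
```

{"fn": "jog_arm", "kwargs": {
  "steps": [
    [[0,-0.1,0.45],[0.2,0.2,0]],
    [[0,0,0],[0,0,0]]
  ]
}}

```text
t: 18.3
tool_pos: [0.4876, -0.3302, 0.1716]
tool_rot: [-2.295, -2.143, -0.001]
contact_force: [-0.8, -0.1, -0.0]
opening: 0.0684
```

{"fn": "jog_arm", "kwargs": {
  "steps": [
    [[0,0,0],[0,0,0]],
    [[0,0,0],[0,0,0]],
    [[0,0,0],[0,0,0]],
    [[0,0,0],[0,0,0]]
  ],
  "fingers": -1
}}

```text
t: 18.7
tool_pos: [0.4882, -0.3307, 0.173]
tool_rot: [2.296, 2.143, 0.001]
contact_force: [0.1, 0.5, -0.3]
opening: 0.0427
```

{"fn": "jog_arm", "kwargs": {
  "steps": [
    [[0,0,-2],[0,0,0]],
    [[0,0,-3],[0,0,0]],
    [[0,0,-3],[0,0,0]],
    [[0,0,-2],[0,0,0]],
    [[0,0,0],[0,0,0]]
  ]
}}

```text
t: 19.2
tool_pos: [0.4871, -0.3299, 0.274]
tool_rot: [-2.293, -2.141, -0.001]
contact_force: [0.5, 0.1, -0.1]
opening: 0.0425
```

```bash
python3 plan.py .556 .063 .285 -2.5 11 
```

```text
pos [ 0.4871 -0.3299  0.274 ] d [ 68.8514 392.8828  10.9563] rot left [-0.161  -0.1816 -1.4318] F [ 0.5072  0.1467 -0.0673] open 0.0424997888618967 t 19.2
[[[3.61,0.38,-0.09],[-0.0,-0.0,-0.1]],[[3.61,0.39,-0.09],[-0.0,-0.0,-0.1]],[[3.6,0.4,-0.09],[-0.0,-0.0,-0.1]],[[3.6,0.4,-0.09],[-0.0,-0.0,-0.1]],[[3.6,0.41,-0.09],[-0.0,-0.0,-0.1]],[[3.6,0.42,-0.09],[-0.0,-0.0,-0.1]],[[3.6,0.43,-0.09],[-0.0,-0.0,-0.1]],[[3.6,0.44,-0.1],[-0.0,-0.0,-0.1]]]
[[[3.6,0.44,-0.1],[-0.0,-0.0,-0.1]],[[3.6,0.45,-0.1],[-0.0,-0.0,-0.1]],[[3.6,0.46,-0.1],[-0.0,-0.0,-0.1]]]
```

{"fn": "jog_arm", "kwargs": {
  "steps": [
    [[2.5,0.3,-0.2],[0,0,-0.1]],
    [[3.6,0.4,-0.2],[0,0,-0.1]],
    [[3.6,0.4,-0.2],[0,0,-0.1]],
    [[3.6,0.4,-0.2],[0,0,-0.1]],
    [[3.6,0.4,-0.2],[0,0,-0.1]],
    [[3.6,0.4,-0.2],[0,0,-0.1]],
    [[3.6,0.4,-0.2],[0,0,-0.1]],
    [[3.6,0.4,-0.2],[0,0,-0.1]]
  ]
}}

```text
t: 20.0
tool_pos: [0.5338, -0.0489, 0.2809]
tool_rot: [-2.281, -2.141, 0.007]
contact_force: [-0.2, 0.1, -0.8]
opening: 0.0433
```

{"fn": "jog_arm", "kwargs": {
  "steps": [
    [[3.6,0.4,-0.2],[0,0,-0.1]],
    [[3.6,0.4,-0.2],[0,0,-0.1]],
    [[2.5,0.5,0],[0,0,-0.1]],
    [[1.2,0.5,0],[0,0,-0.2]],
    [[0,0,0],[0,0,0]],
    [[0,0,0],[0,0,0]]
  ]
}}

```text
t: 20.6
tool_pos: [0.5565, 0.0668, 0.2768]
tool_rot: [-2.259, -2.153, 0.019]
contact_force: [-0.1, 0.7, -0.4]
opening: 0.0431
```

```bash
python3 plan.py .556 .0625 .265 -2.5 
```

```text
pos [0.5565 0.0668 0.2768] d [ -0.4839  -4.3039 -11.8283] rot left [-1.3543 -0.3078 -0.2587] F [-0.052   0.6566 -0.4058] open 0.04307129313931457 t 20.6
[[[-0.44,0.0,1.18],[-1.4,-0.3,-0.3]]]
```

{"fn": "jog_arm", "kwargs": {
  "steps": [
    [[-0.2,-0.05,1.0],[-1.2,-0.3,-0.3]],
    [[0,0,0.5],[0,0,0]],
    [[0,0,0],[0,0,0]],
    [[0,0,0],[0,0,0]]
  ]
}}

```text
t: 21.0
tool_pos: [0.5552, 0.0608, 0.2603]
tool_rot: [-2.272, -2.165, 0.006]
contact_force: [-0.7, 1.0, -0.6]
opening: 0.0431
```

```bash
python3 plan.py .556 .0625 .243 -2.5;python3 look.py 8; python3 - <<'E'
from fit import *
ims=load(8)
crop(ims['side'],200,140,280,220,9,'o6.png')
o=ctrl.get_obs();p=o['tool_pos'];b=p[2]-.172
S=heldL(b+.012);r=fit2(ims,S,[p[0],p[1]],-.044);print(p,r)
S=heldS(b,b+.012);r=fit2(ims,S,[p[0],p[1]],-.044);print(p,r)
E
```

```text
pos [0.5552 0.0608 0.2603] d [  0.7648   1.7333 -17.3002] rot left [-0.2678  0.0638 -0.2635] F [-0.7425  1.0188 -0.5893] open 0.0431450742496013 t 21.0
[[[0.18,0.08,1.73],[-0.3,0.1,-0.3]]]
[0.5554 0.061  0.2606] (np.float32(-62.061043), np.float64(0.5508901792278549), np.float64(0.0710443102536201))
[0.5554 0.061  0.2606] (np.float32(-61.129704), np.float64(0.5538901792278549), np.float64(0.06154431025362008))
```

View pics/o6.png

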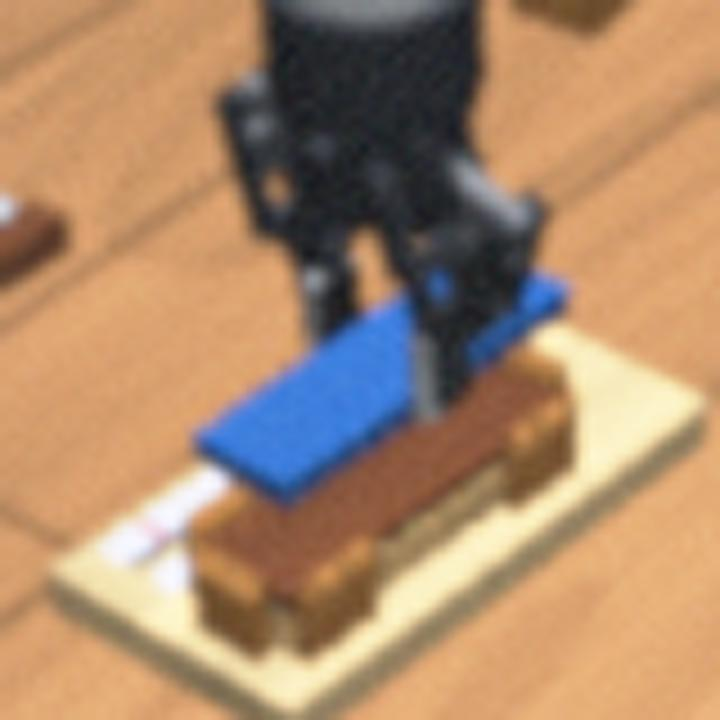

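{"fn": "jog_arm", "kwargs": {
  "steps": [
    [[0.1,0.05,0.8],[0,0,-0.2]],
    [[0,0,0.8],[0,0,0]],
    [[0,0,0.7],[0,0,0]],
    [[0,0,0],[0,0,0]]
  ]
}}

```text
t: 21.5
tool_pos: [0.5561, 0.0619, 0.2364]
tool_rot: [-2.269, -2.171, 0.004]
contact_force: [-0.6, 0.6, -1.8]
opening: 0.0427
```

```bash
python3 plan.py .556 .062 .2205 -2.5;python3 look.py 9; python3 - <<'E'
from fit import *
ims=load(9)
crop(ims['side'],200,140,280,220,9,'o6.png')
E
```

```text
pos [0.5561 0.0619 0.2364] d [ -0.1176   0.065  -15.8512] rot left [-0.1677  0.0544 -0.0363] F [-0.609   0.5678 -1.7998] open 0.042727856794376705 t 21.5
[[[0.01,-0.01,1.59],[-0.2,0.1,-0.0]]]
```

View pics/o6.png

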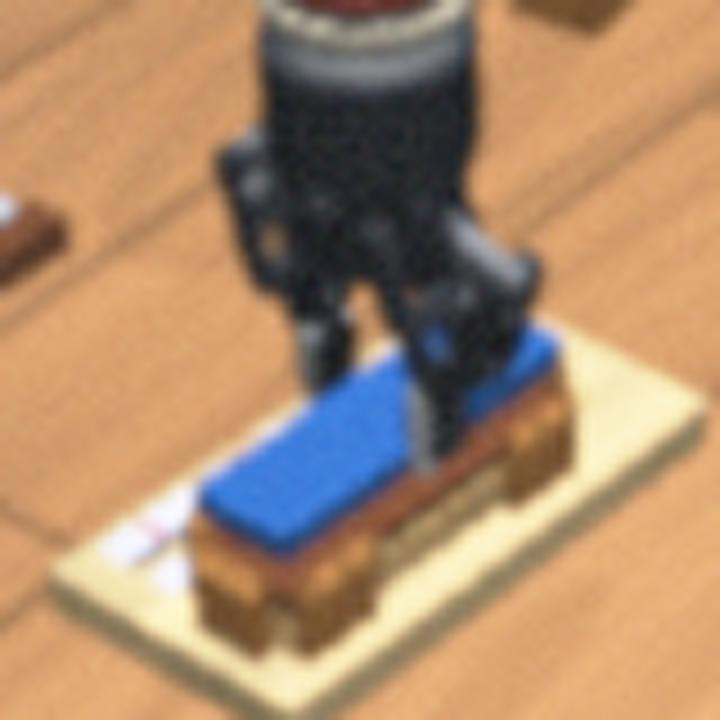

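Blue sits centred over the stack. Going down.

{"fn": "jog_arm", "kwargs": {
  "steps": [
    [[0,0,0.5],[0,0,0]],
    [[0,0,0.5],[0,0,0]],
    [[0,0,0.4],[0,0,0]],
    [[0,0,0],[0,0,0]]
  ]
}}

```text
t: 22.0
tool_pos: [0.5569, 0.0621, 0.2229]
tool_rot: [2.269, 2.172, -0.001]
contact_force: [0.9, -0.4, -0.9]
opening: 0.0428
```

```bash
python3 plan.py .556 .062 .2205 -2.5
```

```text
pos [0.5569 0.0621 0.2229] d [-0.8608 -0.058  -2.4423] rot left [ 0.0052  0.0499 -0.0199] F [ 0.9334 -0.3717 -0.9471] open 0.042843456221903845 t 22.0
[[[-0.01,-0.09,0.24],[0.0,0.0,-0.0]]]
```

{"fn": "jog_arm", "kwargs": {
  "steps": [
    [[0,-0.1,0.2],[0,0,0]],
    [[0,0,0.1],[0,0,0]],
    [[0,0,0],[0,0,0]]
  ]
}}

```text
t: 22.3
tool_pos: [0.5559, 0.0621, 0.2203]
tool_rot: [2.269, 2.172, -0.001]
contact_force: [0.9, -0.2, -0.9]
opening: 0.0428
```

```bash
python3 plan.py .556 .062 .2205 -2.5
```

```text
pos [0.5559 0.0621 0.2203] d [ 0.083  -0.1024  0.2476] rot left [-0.0081  0.0497 -0.0178] F [ 0.8594 -0.1553 -0.9372] open 0.042766723187945194 t 22.3
[[[-0.01,0.01,-0.02],[-0.0,0.0,-0.0]]]
```

{"fn": "jog_arm", "kwargs": {
  "steps": [
    [[0,0,0.1],[0,0,0]],
    [[0,0,0],[0,0,0]]
  ]
}}

```text
t: 22.5
tool_pos: [0.5563, 0.0621, 0.2204]
tool_rot: [2.269, 2.171, -0.001]
contact_force: [-0.5, -0.8, -0.7]
opening: 0.0428
```

{"fn": "jog_arm", "kwargs": {
  "steps": [
    [[0,0,0],[0,0,0]],
    [[0,0,0],[0,0,0]],
    [[0,0,0],[0,0,0]],
    [[0,0,-1],[0,0,0]],
    [[0,0,-2.5],[0,0,0]],
    [[0,0,-3],[0,0,0]],
    [[0,0,-3],[0,0,0]],
    [[0,0,0],[0,0,0]]
  ],
  "fingers": 0.4
}}

```text
t: 23.3
tool_pos: [0.5561, 0.0622, 0.3201]
tool_rot: [2.269, 2.171, -0.0]
contact_force: [1.3, 0.4, 0.5]
opening: 0.0598
```

```bash
python3 look.py 10; python3 - <<'E'
from fit import *
ims=load(10)
crop(ims['side'],200,140,280,220,9,'o6.png')
E
python3 plan.py .578 .25 .33 -3 5
```

```text
pos [0.5547 0.0622 0.3155] d [ 23.253  187.8434  14.4601] rot left [-0.3709  0.0615  0.4736] F [ 0.4177 -0.4115  0.0887] open 0.059847490881792295 t 23.4
[[[3.77,0.3,-0.3],[-0.1,0.0,0.1]],[[3.77,0.29,-0.29],[-0.1,0.0,0.1]],[[3.77,0.29,-0.29],[-0.1,0.0,0.1]],[[3.78,0.28,-0.29],[-0.1,0.0,0.1]],[[3.78,0.27,-0.29],[-0.1,0.0,0.1]]]
```

View pics/o6.png

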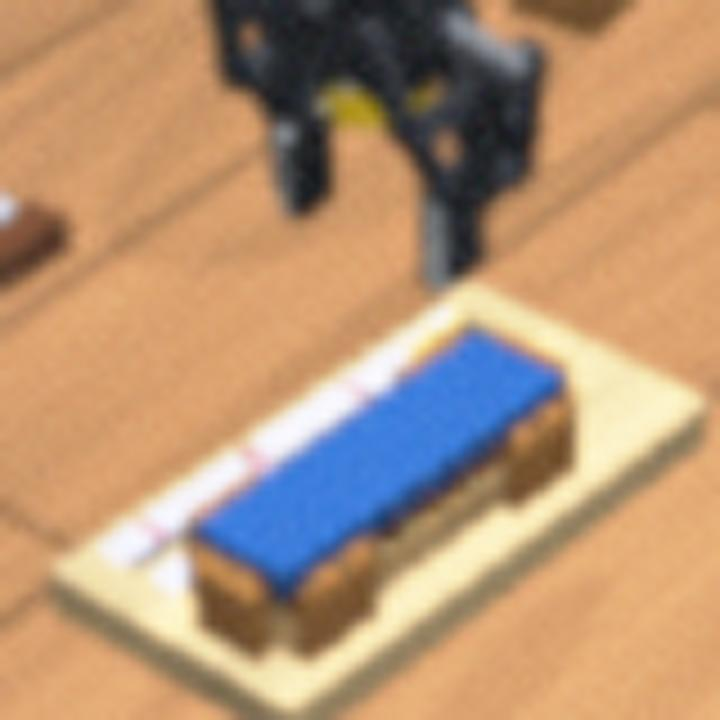

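```bash
cat > stud.py <<'E'
from fit import *
from itertools import product
SS=8
def box(x0,x1,y0,y1,z0,z1): return np.array(list(product((x0,x1),(y0,y1),(z0,z1))))
GRIP=box(-.013,.013,-.007,.007,.068,.098);ARM=box(.0,.045,-.005,.005,.060,.068)
def render(n,B,p,z0,roi):
    x0,y0,x1,y1=roi
    q=xf(B,p);q[:,2]+=z0
    uv=(proj(n,q)-[x0-.5,y0-.5])*SS
    m=np.zeros(((y1-y0)*SS,(x1-x0)*SS),np.uint8)
    cv2.fillConvexPoly(m,cv2.convexHull(np.round(uv).astype(np.int32)),255)
    return m
def masks(im):
    im=im.astype(float);r,g,b=im[...,0],im[...,1],im[...,2]
    red=np.clip((r-g-40)/60,0,1)*(b-g>-30)
    blk=np.clip((95-im.max(2))/40,0,1)*((im.max(2)-im.min(2))<35)
    return red,blk
def fitstud(ims,p0,z0,cams=('top','side'),half=14):
    D=[]
    for n in cams:
        c=proj(n,[[p0[0]+.02*np.cos(p0[2]),p0[1]+.02*np.sin(p0[2]),z0+.07]])[0].astype(int)
        roi=(c[0]-half,c[1]-half,c[0]+half,c[1]+half)
        red,blk=masks(ims[n]);s=np.s_[roi[1]:roi[3],roi[0]:roi[2]]
        D.append((n,roi,red[s],blk[s]))
    def cost(p):
        e=0
        for n,roi,red,blk in D:
            g=render(n,GRIP,p,z0,roi);a=render(n,ARM,p,z0,roi)
            a=np.where(g>0,0,a) 
            f=lambda m:cv2.GaussianBlur(cv2.resize(m,red.shape[::-1],interpolation=cv2.INTER_AREA).astype(float)/255,(0,0),.5)
            e+=((f(g)-blk)**2).sum()+((f(a)-red)**2).sum()
        return e
    best=None
    for dx,dy in product((-.003,.003),(-.003,.003)):
        st=np.add(p0,[dx,dy,0])
        r=minimize(cost,st,method='Nelder-Mead',options=dict(initial_simplex=st+np.array([[0,0,0],[.004,0,0],[0,.004,0],[0,0,.1]]),xatol=2e-5,fatol=1e-3))
        if best is None or r.fun<best.fun:best=r
    return best.x,best.fun
E
python3 - <<'E'
from stud import *
ims=load(10)
for nm,p in(('A',[.579,.350,-1.65]),('B',[.522,.352,-1.57])):
    for c in(('top',),('side',),('top','side')): print(nm,c,*fitstud(ims,p,.01,c))
p=[.579,.35,-1.65]
crop(ims['side'],150,205,220,275,9,'o6.png')
E
```

```text
A ('top',) [ 0.5781  0.3497 -1.6238] 18.374328859875785
A ('side',) [ 0.5774  0.3534 -1.6076] 87.70605672285109
A ('top', 'side') [ 0.5781  0.3519 -1.6249] 109.0091249073557
B ('top',) [ 0.5222  0.3517 -1.5599] 19.909775742490194
B ('side',) [ 0.5198  0.3562 -1.4752] 97.74673738683319
B ('top', 'side') [ 0.5222  0.3531 -1.5469] 122.28155933122387
```

View pics/o6.png

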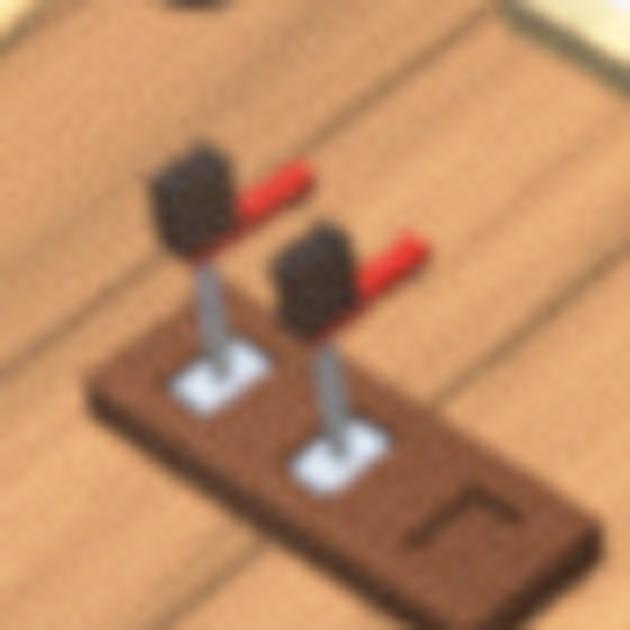

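```bash
python3 plan.py .578 .351 .31 -3 9
```

```text
pos [0.5547 0.0622 0.3155] d [ 23.253  288.8434  -5.5399] rot left [-0.3709  0.0615  0.4736] F [ 0.4177 -0.4115  0.0887] open 0.059847490881792295 t 23.4
[[[3.22,0.12,0.06],[-0.0,0.0,0.1]],[[3.22,0.11,0.06],[-0.0,0.0,0.1]],[[3.22,0.11,0.06],[-0.0,0.0,0.1]],[[3.22,0.11,0.06],[-0.0,0.0,0.1]],[[3.22,0.11,0.06],[-0.0,0.0,0.1]],[[3.22,0.1,0.06],[-0.0,0.0,0.1]],[[3.22,0.1,0.06],[-0.0,0.0,0.1]],[[3.22,0.1,0.06],[-0.0,0.0,0.1]]]
[[[3.22,0.09,0.06],[-0.0,0.0,0.1]]]
```

{"fn": "jog_arm", "kwargs": {
  "steps": [
    [[2.5,0.1,-0.2],[0,0,0]],
    [[3.2,0.1,-0.2],[0,0,0.1]],
    [[3.2,0.1,-0.2],[0,0,0.1]],
    [[3.2,0.1,-0.2],[0,0,0.1]],
    [[3.2,0.1,-0.2],[0,0,0]],
    [[3.2,0.1,-0.2],[0,0,0]],
    [[3.2,0.1,-0.1],[0,0,0]],
    [[3.2,0.1,-0.1],[0,0,0]]
  ],
  "fingers": -0.3
}}

```text
t: 24.2
tool_pos: [0.5721, 0.3149, 0.3138]
tool_rot: [-2.273, -2.147, 0.041]
contact_force: [1.3, -0.0, 0.0]
opening: 0.0299
```

{"fn": "jog_arm", "kwargs": {
  "steps": [
    [[2.5,0,0],[0,0,0]],
    [[1.2,0,0],[0,0,0]],
    [[0,0,0],[0,0,0]],
    [[0,0,0],[0,0,0]]
  ]
}}

```text
t: 24.6
tool_pos: [0.5721, 0.3555, 0.3061]
tool_rot: [-2.266, -2.149, 0.057]
contact_force: [-0.4, -0.5, 0.6]
opening: 0.03
```

```bash
python3 plan.py .578 .351 .30 -3
```

```text
pos [0.5721 0.3555 0.3061] d [ 5.8752 -4.4593 -6.1412] rot left [-2.1721  0.8165 -0.0254] F [-0.3784 -0.5218  0.5594] open 0.029981721486747298 t 24.6
[[[-0.41,0.63,0.6],[-2.2,0.8,-0.0]]]
```

{"fn": "jog_arm", "kwargs": {
  "steps": [
    [[-0.2,0.3,0],[-1.2,0.5,0]],
    [[-0.1,0.2,0],[-0.8,0.3,0]],
    [[0,0,0],[0,0,0]],
    [[0,0,0],[0,0,0]]
  ]
}}

```text
t: 25.0
tool_pos: [0.5778, 0.3481, 0.3054]
tool_rot: [-2.284, -2.157, 0.002]
contact_force: [0.8, 0.2, 0.8]
opening: 0.0297
```

```bash
python3 plan.py .578 .351 .285 -3; python3 look.py 11; python3 - <<'E'
from fit import *
ims=load(11)
crop(ims['side'],140,170,220,250,9,'o6.png')
E
```

```text
pos [0.5778 0.3481 0.3054] d [  0.1545   2.9105 -20.4408] rot left [-0.047   0.0423 -0.2677] F [0.8241 0.1673 0.7862] open 0.029717638335805534 t 25.0
[[[0.29,0.0,2.04],[-0.0,0.0,-0.3]]]
```

View pics/o6.png

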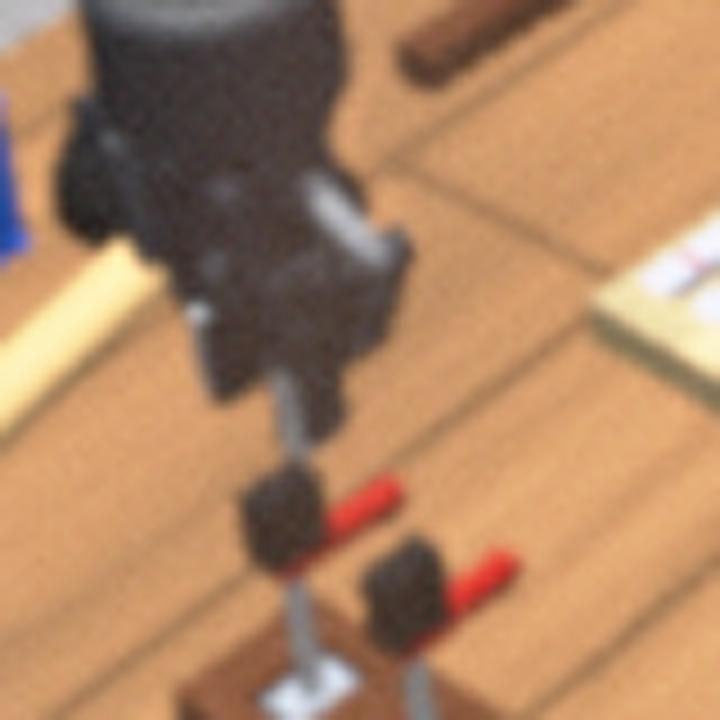

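```bash
python3 - <<'E'
from stud import *
ims=load(11)
o=ctrl.get_obs();M=R.from_rotvec(o['tool_rot']).as_matrix();p=o['tool_pos'];h=o['opening']/2
tips=[p+M@np.array([sx*.011,s*(h+t),.166]) for s in(-1,1) for t in (0,.0145) for sx in(-1,1)]
g=xf(GRIP,[.578,.351,-1.624]);g[:,2]+=.01
crop(ims['side'],140,190,200,250,12,'o6.png',[(proj('side',tips),(0,255,0)),(proj('side',g),(0,255,255))])
crop(ims['top'],135,155,195,215,12,'o5.png',[(proj('top',tips),(0,255,0)),(proj('top',g),(0,255,255))])
E
```

```text
(no output)
```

View pics/o6.png

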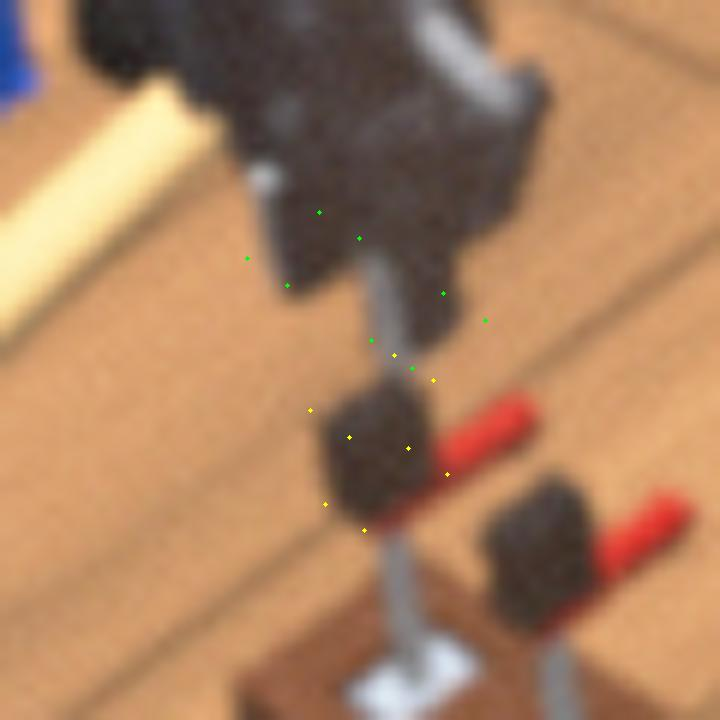

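View pics/o5.png

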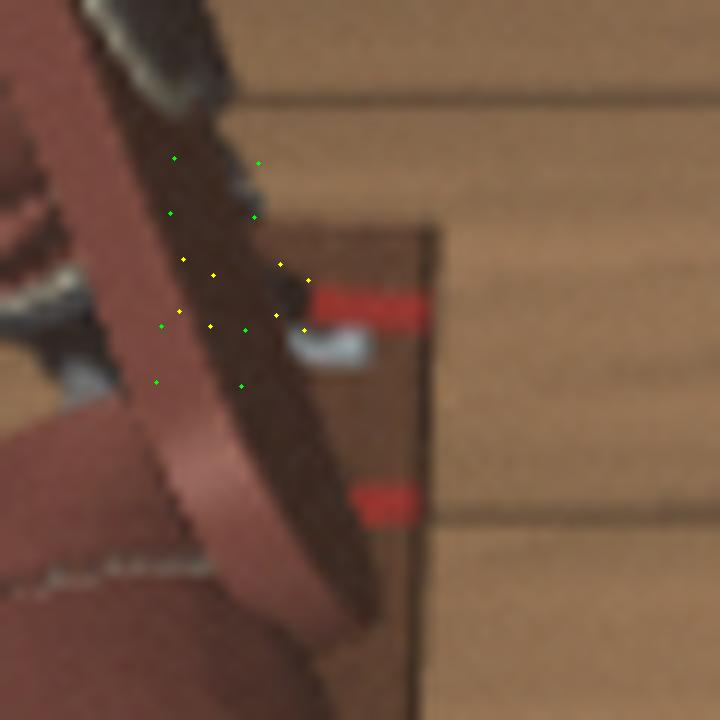

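{"fn": "jog_arm", "kwargs": {
  "steps": [
    [[0.3,0,0.5],[0,0,-0.3]],
    [[0,0,1.5],[0,0,0]],
    [[0,0,1.5],[0,0,0]],
    [[0,0,1],[0,0,0]],
    [[0,0,0],[0,0,0]]
  ]
}}

```text
t: 25.6
tool_pos: [0.5774, 0.3516, 0.2555]
tool_rot: [-2.276, -2.164, 0.004]
contact_force: [-0.9, -0.7, -0.3]
opening: 0.03
```

```bash
python3 plan.py .578 .351 .251 -3
```

```text
pos [0.5774 0.3516 0.2555] d [ 0.591  -0.594  -4.4768] rot left [-0.1363  0.0806  0.0983] F [-0.899  -0.6621 -0.2584] open 0.030032829422747685 t 25.6
[[[-0.06,0.06,0.45],[-0.1,0.1,0.1]]]
```

{"fn": "jog_arm", "kwargs": {
  "steps": [
    [[0,0,0.4],[0,0,0.1]],
    [[0,0,0],[0,0,0]]
  ]
}}

```text
t: 25.8
tool_pos: [0.5771, 0.3515, 0.2498]
tool_rot: [-2.278, -2.162, 0.007]
contact_force: [-0.9, 0.0, -0.4]
opening: 0.0299
```

{"fn": "jog_arm", "kwargs": {
  "steps": [
    [[0,0,0],[0,0,0]],
    [[0,0,0],[0,0,0]],
    [[0,0,0],[0,0,0]]
  ],
  "fingers": -1,
  "grip_force": 60
}}

```text
t: 26.1
tool_pos: [0.5775, 0.3517, 0.2508]
tool_rot: [-2.278, -2.162, 0.005]
contact_force: [0.3, -0.4, -1.3]
opening: 0.0134
```

```bash
python3 plan.py .578 .351 .251 -3
```

```text
pos [0.5775 0.3517 0.2508] d [ 0.5211 -0.6855  0.2058] rot left [-0.1487  0.0908 -0.0076] F [ 0.305  -0.4083 -1.3129] open 0.013413191957918767 t 26.1
[[[-0.07,0.06,-0.02],[-0.1,0.1,-0.0]]]
```

{"fn": "jog_arm", "kwargs": {
  "steps": [
    [[0,0,-1],[0,0,0]],
    [[0,0,-2],[0,0,0]],
    [[0,0,-3],[0,0,0]],
    [[0,0,-3],[0,0,0]],
    [[0,0,-2],[0,0,0]],
    [[0,0,0],[0,0,0]],
    [[0,0,0],[0,0,0]]
  ]
}}

```text
t: 26.8
tool_pos: [0.5771, 0.3516, 0.3674]
tool_rot: [-2.278, -2.162, 0.005]
contact_force: [-1.2, 0.2, -2.6]
opening: 0.0134
```

```bash
python3 - <<'E'
from h import *
import math
for nm,J in(('avg',(.579,.0402,-.0445)),('top',(.5802,.0387,-.0466)),('side',(.5778,.0416,-.0394))):
    c,s=math.cos(J[2]),math.sin(J[2])
    for k,y in(('entry',-.08),('s1',-.0345),('s2',.0205),('s3',.0755)):
        print(nm,k,J[0]+.03*c-y*s,J[1]+.03*s+y*c)
E
python3 plan.py .64 .15 .355 -3
python3 look.py 12
python3 - <<'E'
from stud import *
ims=load(12)
for c in(('top',),('side',)):print(fitstud(ims,[.577,.352,-1.62],.12,c))
crop(ims['side'],130,150,220,250,8,'o6.png')
E
```

```text
avg entry 0.6054114759834183 -0.041055362508435826
avg s1 0.6074355577977159 0.004399594237875448
avg s2 0.609882250100713 0.059345146348801184
avg s3 0.61232894240371 0.11429069845972692
top entry 0.606440781610285 -0.04261064739922642
top s1 0.6085603143004914 0.002839958550256219
top s2 0.6111223867831584 0.057780251456224244
top s3 0.6136844592658255 0.11272054436219227
side entry 0.6046255330552788 -0.039519607841138796
side s1 0.6064177692719828 0.005945080537244872
side s2 0.6085842086548119 0.06090239615946688
side s3 0.610750648037641 0.11585971178168888
pos [0.5771 0.3516 0.3674] d [  62.8947 -201.5795  -12.4317] rot left [-0.1857  0.0946 -0.0079] F [-1.2362  0.2263 -2.5705] open 0.013429244559463807 t 26.8
[[[-3.96,1.47,0.25],[-0.0,0.0,-0.0]],[[-3.96,1.47,0.25],[-0.0,0.0,-0.0]],[[-3.96,1.47,0.25],[-0.0,0.0,-0.0]],[[-3.96,1.47,0.25],[-0.0,0.0,-0.0]],[[-3.96,1.47,0.25],[-0.0,0.0,-0.0]]]
(array([ 0.5846,  0.3529, -1.8134]), np.float64(139.5544201332243))
(array([ 0.5883,  0.3425, -1.6811]), np.float64(100.59131801787682))
```

View pics/o6.png

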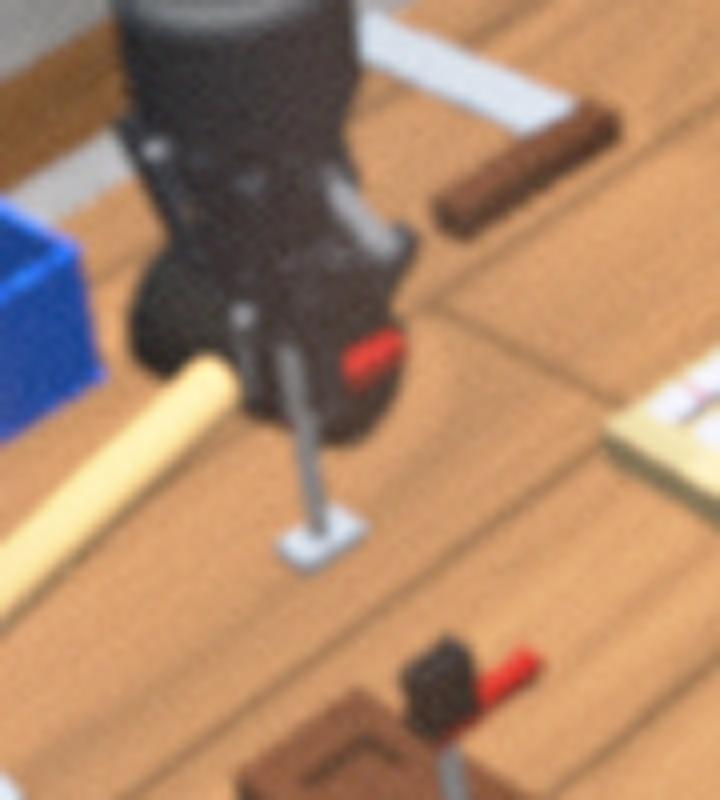

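```bash
python3 plan.py .6055 -.041 .345 -2.55 11
```

```text
pos [0.5771 0.3516 0.3666] d [  28.4068 -392.5722  -21.6364] rot left [-0.2403  0.1235 -0.4572] F [ 0.8394 -0.2722 -2.2268] open 0.013261845129291794 t 26.9
[[[-3.55,0.45,0.2],[-0.0,0.0,-0.0]],[[-3.55,0.44,0.2],[-0.0,0.0,-0.0]],[[-3.55,0.44,0.2],[-0.0,0.0,-0.0]],[[-3.55,0.44,0.2],[-0.0,0.0,-0.0]],[[-3.55,0.44,0.2],[-0.0,0.0,-0.0]],[[-3.55,0.43,0.2],[-0.0,0.0,-0.0]],[[-3.55,0.43,0.2],[-0.0,0.0,-0.0]],[[-3.55,0.43,0.2],[-0.0,0.0,-0.0]]]
[[[-3.55,0.42,0.2],[-0.0,0.0,-0.0]],[[-3.55,0.42,0.2],[-0.0,0.0,-0.0]],[[-3.55,0.42,0.2],[-0.0,0.0,-0.0]]]
```

{"fn": "jog_arm", "kwargs": {
  "steps": [
    [[-2.5,0.4,0],[0,0,0]],
    [[-3.5,0.4,0],[0,0,0]],
    [[-3.5,0.4,0],[0,0,0]],
    [[-3.5,0.4,0],[0,0,0]],
    [[-3.5,0.4,0],[0,0,0]],
    [[-3.5,0.4,0],[0,0,0]],
    [[-3.5,0.4,0],[0,0,0]],
    [[-3.5,0.4,0],[0,0,0]]
  ]
}}

```text
t: 27.7
tool_pos: [0.5919, 0.0746, 0.3507]
tool_rot: [-2.258, -2.161, 0.038]
contact_force: [0.3, 0.3, -2.1]
opening: 0.0129
```

{"fn": "jog_arm", "kwargs": {
  "steps": [
    [[-3.5,0.4,0],[0,0,0]],
    [[-3.5,0.4,0],[0,0,-0.2]],
    [[-2.5,0.4,0],[0,0,-0.2]],
    [[-1.5,0.2,0],[0,0,0]],
    [[0,0,0],[0,0,0]],
    [[0,0,0],[0,0,0]]
  ]
}}

```text
t: 28.3
tool_pos: [0.5985, -0.0439, 0.3403]
tool_rot: [-2.247, -2.153, 0.053]
contact_force: [-0.1, 0.4, -1.0]
opening: 0.0128
```

```bash
python3 plan.py .6055 -.041 .335 -2.55
```

```text
pos [ 0.5985 -0.0439  0.3403] d [ 7.0097  2.8764 -5.2589] rot left [-2.5411  0.271   0.1134] F [-0.096   0.4073 -0.9575] open 0.012805182707251 t 28.3
[[[0.32,0.71,0.49],[-2.5,0.3,0.1]]]
```

{"fn": "jog_arm", "kwargs": {
  "steps": [
    [[0.3,0.5,0.3],[-1.6,0.2,0.1]],
    [[0,0.1,0.1],[-0.8,0.1,0]],
    [[0,0,0],[0,0,0]],
    [[0,0,0],[0,0,0]]
  ]
}}

```text
t: 28.7
tool_pos: [0.6041, -0.0371, 0.3345]
tool_rot: [-2.261, -2.174, 0.002]
contact_force: [-0.6, 0.1, -1.9]
opening: 0.013
```

```bash
python3 plan.py .6055 -.041 .32 -2.55
```

```text
pos [ 0.6041 -0.0371  0.3345] d [  1.4408  -3.9082 -14.4777] rot left [-0.2518 -0.1313  0.2843] F [-0.6345  0.1285 -1.8529] open 0.013027198405516168 t 28.7
[[[-0.39,0.17,1.45],[-0.3,-0.1,0.3]]]
```

{"fn": "jog_arm", "kwargs": {
  "steps": [
    [[-0.4,0.15,0.8],[-0.2,-0.1,0.3]],
    [[0,0,0.8],[0,0,0]],
    [[0,0,0.8],[0,0,0]],
    [[0,0,0],[0,0,0]],
    [[0,0,0],[0,0,0]]
  ]
}}

```text
t: 29.2
tool_pos: [0.6051, -0.0408, 0.3078]
tool_rot: [-2.269, -2.17, 0.002]
contact_force: [0.3, 0.0, -1.7]
opening: 0.0132
```

```bash
python3 plan.py .6055 -.041 .30 -2.55; python3 look.py 13
python3 - <<'E'
from stud import *
ims=load(13)
crop(ims['side'],200,110,290,210,8,'o6.png')
crop(ims['top'],220,130,310,200,8,'o5.png')
E
```

```text
pos [ 0.6051 -0.0408  0.3078] d [ 0.4172 -0.2118 -7.8443] rot left [-0.1291 -0.0272  0.0118] F [ 0.2874  0.0343 -1.7293] open 0.013208059190509705 t 29.2
[[[-0.02,0.04,0.78],[-0.1,-0.0,0.0]]]
```

View pics/o6.png

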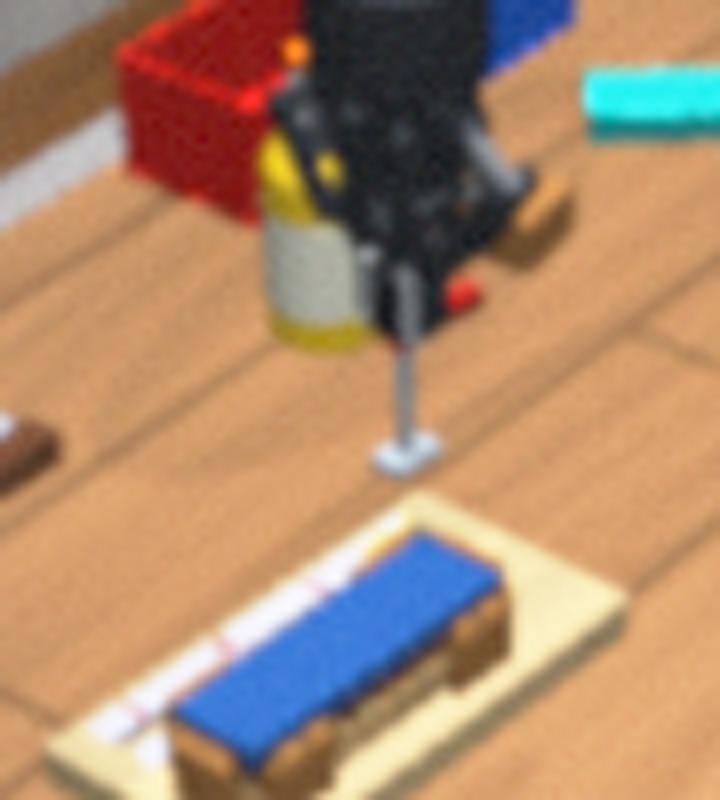

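View pics/o5.png

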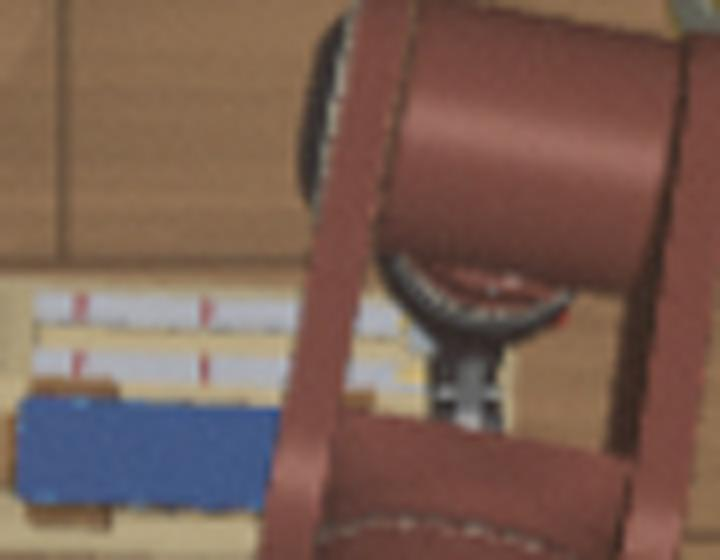

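```bash
python3 - <<'E'
from seg import *
im=cv2.imread('pics/side13.png')[:,:,::-1].astype(int)
w=np.clip(im[...,2]-150,0,None)
for a,c,m in comps(im,(im[...,2]>165),(240,155,262,176),3):
    ys,xs=np.nonzero(m);ww=w[ys,xs];u=np.array([(xs*ww).sum(),(ys*ww).sum()])/ww.sum();print(a,c,u,unproj('side',u,[.071]))
print(proj('side',[[.604,-.039,.071]]),proj('side',[[.604,-.039,.0668],[.604,-.039,.0728]]))
E
```

```text
27 [250.4444 166.0741] [250.2996 166.1384] [[ 0.6048 -0.0402  0.071 ]]
27 [252.5185 173.963 ] [251.3576 174.1558] [[ 0.5732 -0.0067  0.071 ]]
[[250.2679 166.3782]] [[250.2903 167.3877]
 [250.2583 165.9446]]
```

{"fn": "jog_arm", "kwargs": {
  "steps": [
    [[0,0,0.8],[0,0,0]],
    [[0,0,0.8],[0,0,0]],
    [[0,0,0.8],[0,0,0]],
    [[0,0,0.6],[0,0,0]],
    [[0,0,0],[0,0,0]]
  ]
}}

```text
t: 29.8
tool_pos: [0.6051, -0.0408, 0.2758]
tool_rot: [-2.269, -2.171, 0.001]
contact_force: [0.2, -0.3, -1.7]
opening: 0.0131
```

```bash
python3 plan.py .6055 -.0405 .26 -2.55
```

```text
pos [ 0.6051 -0.0408  0.2758] d [  0.426    0.3112 -15.7754] rot left [-0.0822 -0.0192  0.0093] F [ 0.2106 -0.287  -1.6893] open 0.0131431875413261 t 29.8
[[[0.03,0.04,1.58],[-0.1,-0.0,0.0]]]
```

{"fn": "jog_arm", "kwargs": {
  "steps": [
    [[0,0,0.7],[0,0,0]],
    [[0,0,0.5],[0,0,0]],
    [[0,0,0.3],[0,0,0]],
    [[0,0,0],[0,0,0]]
  ]
}}

```text
t: 30.2
tool_pos: [0.6051, -0.0408, 0.2592]
tool_rot: [-2.269, -2.171, 0.001]
contact_force: [-0.5, -0.7, -1.8]
opening: 0.0131
```

```bash
python3 plan.py .6055 -.0405 .246 -2.55
```

```text
pos [ 0.6051 -0.0408  0.2592] d [  0.4286   0.3064 -13.2429] rot left [-0.0988 -0.0235  0.0087] F [-0.4859 -0.6976 -1.8214] open 0.013077958965576938 t 30.2
[[[0.03,0.04,1.32],[-0.1,-0.0,0.0]]]
```

{"fn": "jog_arm", "kwargs": {
  "steps": [
    [[0,0,0.4],[0,0,0]],
    [[0,0,0.4],[0,0,0]],
    [[0,0,0.3],[0,0,0]],
    [[0,0,0],[0,0,0]]
  ]
}}

```text
t: 30.6
tool_pos: [0.6053, -0.0408, 0.2479]
tool_rot: [-2.27, -2.171, 0.0]
contact_force: [-0.7, -0.9, -0.8]
opening: 0.0128
```

```bash
python3 plan.py .6055 -.0405 .246 -2.55;python3 look.py 14; python3 - <<'E'
from stud import *
ims=load(14)
crop(ims['side'],200,130,290,210,8,'o6.png')
E
```

```text
pos [ 0.6053 -0.0408  0.2479] d [ 0.189   0.3406 -1.8669] rot left [-0.0369 -0.0122  0.0104] F [-0.7196 -0.9015 -0.79  ] open 0.01281692848186216 t 30.6
[[[0.03,0.02,0.19],[-0.0,-0.0,0.0]]]
```

View pics/o6.png

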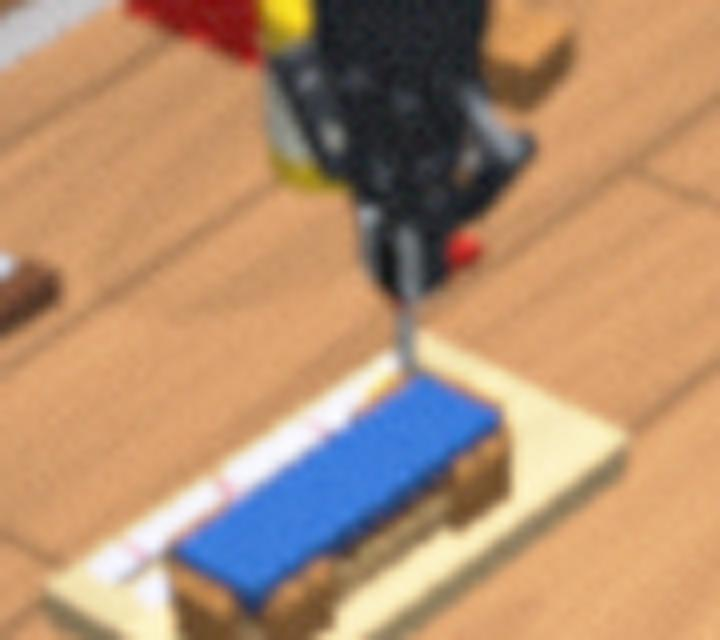

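{"fn": "jog_arm", "kwargs": {
  "steps": [
    [[0,0,0.2],[0,0,0]],
    [[0,0,0],[0,0,0]]
  ]
}}

```text
t: 30.9
tool_pos: [0.6057, -0.0409, 0.2466]
tool_rot: [2.27, 2.171, 0.001]
contact_force: [-0.4, -0.2, -1.2]
opening: 0.0133
```

{"fn": "jog_arm", "kwargs": {
  "steps": [
    [[1,0,0],[0,0,0]],
    [[1,0,0],[0,0,0]],
    [[1,0,0],[0,0,0]],
    [[0,0,0],[0,0,0]]
  ]
}}

```text
t: 31.3
tool_pos: [0.6072, -0.0081, 0.247]
tool_rot: [2.27, 2.171, 0.002]
contact_force: [0.7, -0.1, -1.1]
opening: 0.0133
```

```bash
python3 plan.py .6123 .1145 .2455 -2.55 8
```

```text
pos [ 0.6072 -0.0081  0.247 ] d [  5.1083 122.5838  -1.5375] rot left [ 0.0913 -0.0327  0.0054] F [ 0.6655 -0.1086 -1.0604] open 0.013323956094438457 t 31.3
[[[1.53,-0.0,0.02],[0.0,-0.0,0.0]],[[1.53,-0.0,0.02],[0.0,-0.0,0.0]],[[1.53,-0.0,0.02],[0.0,-0.0,0.0]],[[1.53,-0.0,0.02],[0.0,-0.0,0.0]],[[1.53,-0.0,0.02],[0.0,-0.0,0.0]],[[1.53,-0.0,0.02],[0.0,-0.0,0.0]],[[1.53,-0.0,0.02],[0.0,-0.0,0.0]],[[1.53,-0.0,0.02],[0.0,-0.0,0.0]]]
```

{"fn": "jog_arm", "kwargs": {
  "steps": [
    [[1.5,0,0.05],[0,0,0]],
    [[1.5,0,0.05],[0,0,0]],
    [[1.5,0,0],[0,0,0]],
    [[1.5,0,0],[0,0,0]],
    [[0,0,0],[0,0,0]]
  ]
}}

```text
t: 31.8
tool_pos: [0.6099, 0.0584, 0.246]
tool_rot: [2.268, 2.173, 0.003]
contact_force: [0.2, -0.5, -1.7]
opening: 0.0135
```

```bash
python3 plan.py .6123 .1145 .2455 -2.55 4
```

```text
pos [0.6099 0.0584 0.246 ] d [ 2.3927 56.0853 -0.5484] rot left [ 0.1028 -0.0615  0.0921] F [ 0.2312 -0.5103 -1.664 ] open 0.013499872085021807 t 31.8
[[[1.4,-0.0,0.02],[0.0,-0.0,0.0]],[[1.4,-0.0,0.01],[0.0,-0.0,0.0]],[[1.4,-0.0,0.01],[0.0,-0.0,0.0]],[[1.4,-0.0,0.01],[0.0,-0.0,0.0]]]
```

{"fn": "jog_arm", "kwargs": {
  "steps": [
    [[1.4,0,0],[0,0,0]],
    [[1.4,0,0],[0,0,0]],
    [[1.4,0,0],[0,0,0]],
    [[1.0,0,0],[0,0,0]],
    [[0,0,0],[0,0,0]],
    [[0,0,0],[0,0,0]]
  ]
}}

```text
t: 32.4
tool_pos: [0.6123, 0.1157, 0.2461]
tool_rot: [2.267, 2.174, 0.003]
contact_force: [0.6, -0.2, -1.2]
opening: 0.013
```

```bash
python3 plan.py .6123 .1145 .2455 -2.55 1; python3 look.py 15; python3 - <<'E'
from stud import *
ims=load(15)
crop(ims['side'],190,130,280,210,8,'o6.png')
crop(ims['top'],200,140,290,205,8,'o5.png')
E
```

```text
pos [0.6123 0.1157 0.2461] d [-0.0351 -1.2177 -0.5581] rot left [ 0.1064 -0.033   0.1584] F [ 0.5613 -0.2257 -1.2131] open 0.012989810974198268 t 32.4
[[[-0.12,0.0,0.06],[0.1,-0.0,0.2]]]
```

View pics/o6.png

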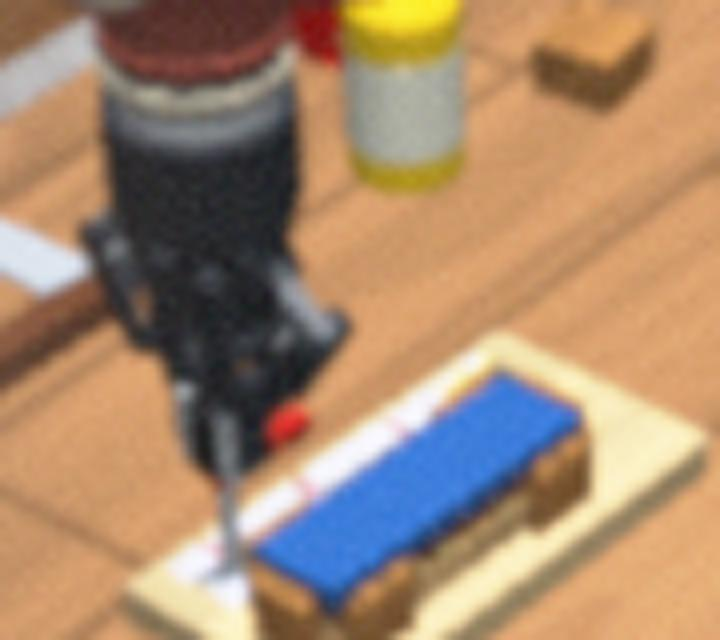

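View pics/o5.png

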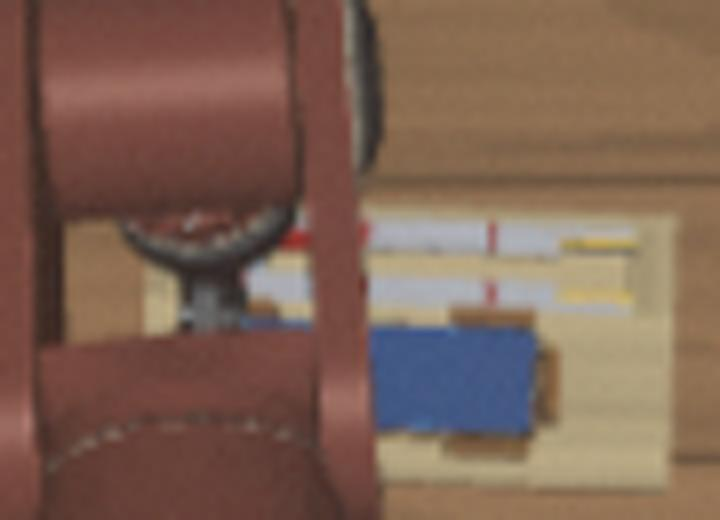

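{"fn": "jog_arm", "kwargs": {
  "steps": [
    [[-0.1,0,0],[0.1,0,0.2]],
    [[0,0,0],[0,0,7]],
    [[0,0,0],[0,0,7]],
    [[0,0,0],[0,0,7]],
    [[0,0,0],[0,0,0]]
  ]
}}

```text
t: 33.0
tool_pos: [0.6125, 0.1114, 0.2461]
tool_rot: [-2.644, -1.696, 0.001]
contact_force: [-0.8, -0.3, -1.3]
opening: 0.0132
```

```bash
python3 plan.py .6123 .1145 .2455 -92.55
```

```text
pos [0.6125 0.1114 0.2461] d [-0.1605  3.1358 -0.5531] rot left [-0.007   0.0238 67.89  ] F [-0.8411 -0.2919 -1.3371] open 0.013246302294712999 t 33.0
[[[0.03,-0.02,0.01],[-0.0,0.0,7.5]],[[0.03,-0.02,0.01],[-0.0,0.0,7.5]],[[0.03,-0.02,0.01],[-0.0,0.0,7.5]],[[0.02,-0.03,0.01],[-0.0,0.0,7.5]],[[0.02,-0.03,0.01],[-0.0,0.0,7.5]],[[0.01,-0.03,0.01],[-0.0,0.0,7.5]],[[0.01,-0.03,0.01],[-0.0,0.0,7.5]],[[0.01,-0.03,0.01],[-0.0,0.0,7.5]]]
[[[0.0,-0.03,0.01],[-0.0,0.0,7.5]]]
```

{"fn": "jog_arm", "kwargs": {
  "steps": [
    [[0.2,-0.1,0],[0,0,3]],
    [[0.1,0,0],[0,0,7]],
    [[0,0,0],[0,0,7]],
    [[0,0,0],[0,0,0]]
  ]
}}

```text
t: 33.4
tool_pos: [0.613, 0.1127, 0.2461]
tool_rot: [2.867, 1.283, -0.001]
contact_force: [0.3, 0.8, -1.7]
opening: 0.0132
```

```bash
python3 plan.py .6123 .1145 .2455 -92.55
```

```text
pos [0.613  0.1127 0.2461] d [-0.6897  1.783  -0.5578] rot left [ 0.0146  0.0473 50.7654] F [ 0.3478  0.8068 -1.6743] open 0.013155259861628221 t 33.4
[[[0.01,-0.02,0.01],[0.0,0.0,7.3]],[[0.01,-0.03,0.01],[0.0,0.0,7.3]],[[0.01,-0.03,0.01],[0.0,0.0,7.3]],[[0.0,-0.03,0.01],[0.0,0.0,7.3]],[[-0.0,-0.03,0.01],[0.0,0.0,7.3]],[[-0.0,-0.03,0.01],[0.0,0.0,7.3]],[[-0.01,-0.03,0.01],[0.0,0.0,7.3]]]
```

{"fn": "jog_arm", "kwargs": {
  "steps": [
    [[0.1,-0.15,0],[0,0,5]],
    [[0,0,0],[0,0,7]],
    [[0,0,0],[0,0,7]],
    [[0,0,0],[0,0,0]]
  ]
}}

```text
t: 33.8
tool_pos: [0.6126, 0.1133, 0.2461]
tool_rot: [3.037, 0.8, -0.001]
contact_force: [0.6, -0.4, -1.7]
opening: 0.0134
```

```bash
python3 plan.py .6123 .1145 .2455 -92.55
```

```text
pos [0.6126 0.1133 0.2461] d [-0.2893  1.1784 -0.5784] rot left [ 0.0374  0.0509 32.0445] F [ 0.6291 -0.4303 -1.7177] open 0.013354264118856053 t 33.8
[[[0.01,-0.03,0.01],[0.0,0.0,8.0]],[[0.0,-0.03,0.01],[0.0,0.0,8.0]],[[-0.0,-0.03,0.01],[0.0,0.0,8.0]],[[-0.0,-0.03,0.01],[0.0,0.0,8.0]]]
```

No contact force past the worst angle. Finish the turn.

{"fn": "jog_arm", "kwargs": {
  "steps": [
    [[0,-0.1,0],[0,0,8]],
    [[0,0,0],[0,0,8]],
    [[0,0,0],[0,0,8]],
    [[0,0,0],[0,0,6]],
    [[0,0,0],[0,0,0]],
    [[0,0,0],[0,0,0]]
  ]
}}

```text
t: 34.4
tool_pos: [0.6122, 0.1131, 0.2462]
tool_rot: [3.14, 0.006, -0.001]
contact_force: [-0.1, 0.0, -0.7]
opening: 0.0135
```

```bash
python3 plan.py .6123 .1145 .2455 -92.55
```

```text
pos [0.6122 0.1131 0.2462] d [ 0.0616  1.4292 -0.6861] rot left [0.0717 0.022  2.7867] F [-0.0557  0.0233 -0.7352] open 0.013478966072684681 t 34.4
[[[0.01,-0.14,0.07],[0.1,0.0,2.8]]]
```

{"fn": "jog_arm", "kwargs": {
  "steps": [
    [[0,-0.1,0],[0,0,2.4]],
    [[0,0,0.1],[0,0,0.3]],
    [[0,0,0],[0,0,0]],
    [[0,0,0],[0,0,0]]
  ]
}}

```text
t: 34.8
tool_pos: [0.6123, 0.1138, 0.2451]
tool_rot: [3.14, -0.049, -0.001]
contact_force: [-0.6, -0.8, -1.5]
opening: 0.013
```

```bash
python3 plan.py .6123 .1145 .2450 -92.55
```

```text
pos [0.6123 0.1138 0.2451] d [ 0.0457  0.682  -0.0738] rot left [0.0781 0.022  0.7448] F [-0.5538 -0.7524 -1.4864] open 0.012968173948986611 t 34.8
[[[0.0,-0.07,0.01],[0.1,0.0,0.7]]]
```

{"fn": "jog_arm", "kwargs": {
  "steps": [
    [[0,-0.05,0.05],[0,0,0.6]],
    [[0,0,0],[0,0,0]]
  ]
}}

```text
t: 35.0
tool_pos: [0.6122, 0.1143, 0.2445]
tool_rot: [3.14, -0.064, -0.001]
contact_force: [0.7, 0.5, -0.3]
opening: 0.0132
```

{"fn": "jog_arm", "kwargs": {
  "steps": [
    [[0,0,0],[0,0,0]],
    [[0,0,0],[0,0,0]],
    [[0,0,0],[0,0,0]],
    [[0,0,-0.5],[0,0,0]],
    [[0,0,-2],[0,0,0]],
    [[0,0,-3],[0,0,0]],
    [[0,0,-3],[0,0,0]],
    [[0,0,0],[0,0,0]]
  ],
  "fingers": -0.3
}}

```text
t: 35.8
tool_pos: [0.6126, 0.1144, 0.3341]
tool_rot: [3.14, -0.062, 0.0]
contact_force: [0.5, 0.3, 1.3]
opening: 0.0301
```

```bash
python3 look.py 16; python3 - <<'E'
from stud import *
ims=load(16)
crop(ims['side'],190,120,280,210,8,'o6.png')
E
python3 plan.py .5215 .353 .345 -1
```

```text
pos [0.6113 0.1143 0.3294] d [-89.8136 238.6784  15.6451] rot left [ -0.2245   0.4047 -91.2837] F [-1.1534  0.7973 -0.561 ] open 0.029897875209467777 t 35.9
[[[-0.9,-2.14,-0.14],[-0.0,0.0,-8.3]],[[-0.59,-2.24,-0.14],[-0.0,0.0,-8.3]],[[-0.26,-2.3,-0.14],[-0.0,0.0,-8.3]],[[0.08,-2.32,-0.14],[-0.0,0.0,-8.3]],[[0.41,-2.28,-0.14],[-0.0,0.0,-8.3]],[[0.74,-2.2,-0.14],[-0.0,0.0,-8.3]],[[1.05,-2.07,-0.14],[-0.0,0.0,-8.3]],[[1.34,-1.89,-0.14],[-0.0,0.0,-8.3]]]
[[[1.6,-1.68,-0.14],[-0.0,0.0,-8.3]],[[1.82,-1.43,-0.14],[-0.0,0.0,-8.3]],[[2.01,-1.16,-0.14],[-0.0,0.0,-8.3]]]
```

View pics/o6.png

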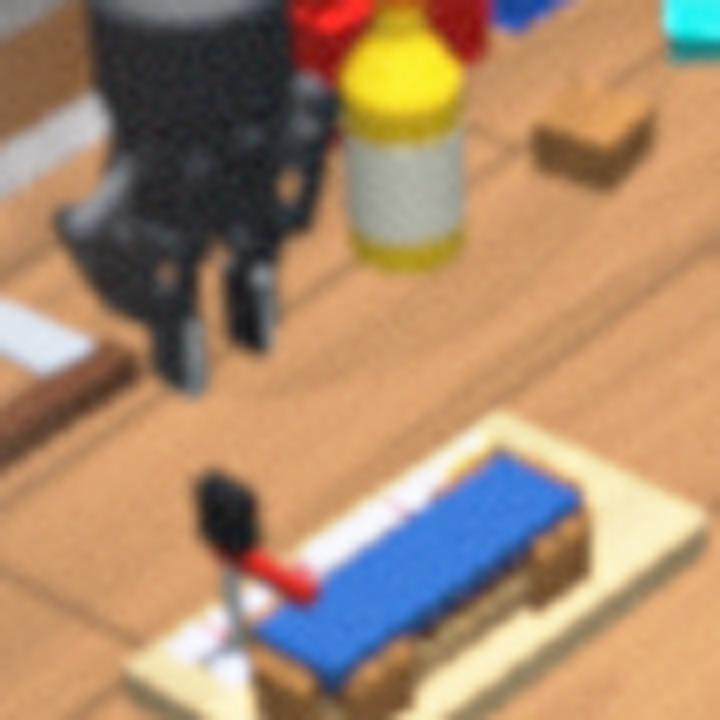

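{"fn": "jog_arm", "kwargs": {
  "steps": [
    [[-0.7,-1.6,-0.2],[0,0,-8.3]],
    [[-0.6,-2.2,-0.2],[0,0,-8.3]],
    [[-0.3,-2.3,-0.2],[0,0,-8.3]],
    [[0.1,-2.3,-0.2],[0,0,-8.3]],
    [[0.4,-2.3,-0.2],[0,0,-8.3]],
    [[0.7,-2.2,-0.2],[0,0,-8.3]],
    [[1.0,-2.1,-0.2],[0,0,-8.3]],
    [[1.3,-1.9,-0.2],[0,0,-8.3]]
  ]
}}

```text
t: 36.7
tool_pos: [0.5382, 0.2822, 0.3304]
tool_rot: [-2.622, -1.712, 0.046]
contact_force: [0.4, 0.5, -0.3]
opening: 0.0295
```

```bash
python3 plan.py .5218 .3535 .325 1
```

```text
pos [0.5382 0.2822 0.3304] d [-16.4025  71.3128  -5.3885] rot left [ -1.6124   0.794  -24.7329] F [ 0.3629  0.4604 -0.3436] open 0.029478178967297472 t 36.7
[[[1.96,-1.45,0.18],[-0.5,0.3,-8.2]],[[2.15,-1.16,0.17],[-0.5,0.3,-8.2]],[[2.29,-0.84,0.18],[-0.5,0.3,-8.2]]]
```

{"fn": "jog_arm", "kwargs": {
  "steps": [
    [[2.0,-1.4,0],[-0.5,0.3,-8.2]],
    [[2.1,-1.2,0],[-0.5,0.3,-8.2]],
    [[1.6,-0.6,0],[-0.5,0.3,-7]],
    [[0,0,0],[0,0,0]],
    [[0,0,0],[0,0,0]]
  ]
}}

```text
t: 37.2
tool_pos: [0.5188, 0.3496, 0.3206]
tool_rot: [-2.201, -2.231, 0.02]
contact_force: [0.5, 0.2, 1.0]
opening: 0.0298
```

```bash
python3 plan.py .5218 .3535 .30 1
```

```text
pos [0.5188 0.3496 0.3206] d [  2.969    3.9483 -20.5586] rot left [-0.8179  0.2167 -0.2182] F [0.4755 0.2225 0.9846] open 0.02982877773514061 t 37.2
[[[0.4,0.33,2.05],[-0.8,0.2,-0.2]]]
```

{"fn": "jog_arm", "kwargs": {
  "steps": [
    [[0.3,0.2,0.5],[-0.7,0.2,-0.2]],
    [[0,0,0.8],[0,0,0]],
    [[0,0,0],[0,0,0]],
    [[0,0,0],[0,0,0]]
  ]
}}

```text
t: 37.6
tool_pos: [0.5215, 0.3499, 0.3041]
tool_rot: [-2.21, -2.231, 0.007]
contact_force: [0.2, -0.3, 0.5]
opening: 0.0301
```

```bash
python3 plan.py .5218 .3535 .251 1;python3 look.py 17; python3 - <<'E'
from stud import *
ims=load(17)
o=ctrl.get_obs();M=R.from_rotvec(o['tool_rot']).as_matrix();p=o['tool_pos'];h=o['opening']/2
tips=[p+M@np.array([sx*.011,s*(h+t),.166]) for s in(-1,1) for t in (0,.0145) for sx in(-1,1)]
g=xf(GRIP,[.5218,.3535,-1.55]);g[:,2]+=.01
crop(ims['side'],155,195,215,255,12,'o6.png',[(proj('side',tips),(0,255,0)),(proj('side',g),(0,255,255))])
E
```

```text
pos [0.5215 0.3499 0.3041] d [  0.3104   3.5971 -53.1038] rot left [-0.2436  0.1423 -0.4406] F [ 0.2167 -0.3174  0.5462] open 0.030088830403734314 t 37.6
[[[0.19,0.03,2.65],[-0.1,0.1,-0.2]],[[0.18,0.02,2.65],[-0.1,0.1,-0.2]]]
```

View pics/o6.png

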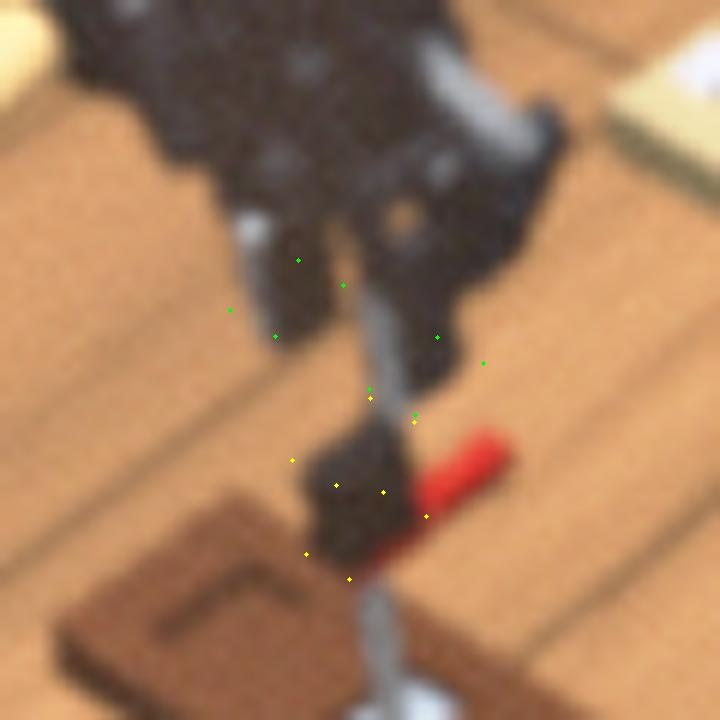

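{"fn": "jog_arm", "kwargs": {
  "steps": [
    [[0.2,0,0.6],[-0.2,0.1,-0.4]],
    [[0,0,1.5],[0,0,0]],
    [[0,0,1.5],[0,0,0]],
    [[0,0,1.2],[0,0,0]],
    [[0,0,0],[0,0,0]]
  ]
}}

```text
t: 38.2
tool_pos: [0.5212, 0.3519, 0.252]
tool_rot: [2.202, 2.24, -0.001]
contact_force: [0.0, -0.4, -0.8]
opening: 0.0299
```

```bash
python3 plan.py .5218 .352 .251 1
```

```text
pos [0.5212 0.3519 0.252 ] d [ 0.5733  0.1122 -0.9913] rot left [-0.0276  0.0319 -0.0142] F [ 0.0474 -0.3935 -0.8397] open 0.029873258580621398 t 38.2
[[[0.01,0.06,0.1],[-0.0,0.0,-0.0]]]
```

{"fn": "jog_arm", "kwargs": {
  "steps": [
    [[0,0.05,0.1],[0,0,0]],
    [[0,0,0],[0,0,0]]
  ]
}}

```text
t: 38.4
tool_pos: [0.5215, 0.3518, 0.2497]
tool_rot: [-2.202, -2.24, 0.004]
contact_force: [0.3, -0.1, -0.3]
opening: 0.0297
```

{"fn": "jog_arm", "kwargs": {
  "steps": [
    [[0,0,0],[0,0,0]],
    [[0,0,0],[0,0,0]],
    [[0,0,0],[0,0,0]]
  ],
  "fingers": -1,
  "grip_force": 60
}}

```text
t: 38.7
tool_pos: [0.522, 0.3521, 0.251]
tool_rot: [2.202, 2.24, -0.001]
contact_force: [0.5, -0.0, -1.2]
opening: 0.0131
```

{"fn": "jog_arm", "kwargs": {
  "steps": [
    [[0,0,-1],[0,0,0]],
    [[0,0,-2],[0,0,0]],
    [[0,0,-3],[0,0,0]],
    [[0,0,-3],[0,0,0]],
    [[0,0,-2],[0,0,0]],
    [[0,0,0],[0,0,0]],
    [[0,0,0],[0,0,0]]
  ]
}}

```text
t: 39.4
tool_pos: [0.5212, 0.3518, 0.3673]
tool_rot: [-2.202, -2.241, 0.002]
contact_force: [-0.4, -0.5, -2.7]
opening: 0.0128
```

```bash
python3 plan.py .66 .12 .38 -2.55
```

```text
pos [0.5212 0.3518 0.3673] d [ 138.7831 -231.7806   12.7241] rot left [-0.0472  0.0415  3.5429] F [-0.3877 -0.5368 -2.66  ] open 0.01283511785793891 t 39.4
[[[-3.9,2.25,-0.21],[-0.0,0.0,0.6]],[[-3.88,2.29,-0.21],[-0.0,0.0,0.6]],[[-3.86,2.33,-0.21],[-0.0,0.0,0.6]],[[-3.83,2.37,-0.21],[-0.0,0.0,0.6]],[[-3.81,2.4,-0.21],[-0.0,0.0,0.6]],[[-3.78,2.44,-0.21],[-0.0,0.0,0.6]]]
```

```bash
python3 plan.py .6055 -.041 .40 -2.55 11
```

```text
pos [0.5212 0.3518 0.3673] d [  84.2831 -392.7806   32.7241] rot left [-0.0472  0.0415  3.5429] F [-0.3877 -0.5368 -2.66  ] open 0.01283511785793891 t 39.4
[[[-3.58,0.7,-0.3],[-0.0,0.0,0.3]],[[-3.58,0.72,-0.3],[-0.0,0.0,0.3]],[[-3.58,0.74,-0.3],[-0.0,0.0,0.3]],[[-3.57,0.76,-0.3],[-0.0,0.0,0.3]],[[-3.57,0.78,-0.3],[-0.0,0.0,0.3]],[[-3.56,0.8,-0.3],[-0.0,0.0,0.3]],[[-3.56,0.82,-0.3],[-0.0,0.0,0.3]],[[-3.55,0.84,-0.3],[-0.0,0.0,0.3]]]
[[[-3.55,0.86,-0.3],[-0.0,0.0,0.3]],[[-3.54,0.88,-0.3],[-0.0,0.0,0.3]],[[-3.54,0.9,-0.3],[-0.0,0.0,0.3]]]
```

{"fn": "jog_arm", "kwargs": {
  "steps": [
    [[-2.5,0.5,-1],[0,0,0.3]],
    [[-3.5,0.7,-1],[0,0,0.3]],
    [[-3.5,0.7,-1],[0,0,0.3]],
    [[-3.5,0.8,-0.5],[0,0,0.3]],
    [[-3.5,0.8,-0.3],[0,0,0.3]],
    [[-3.5,0.8,-0.3],[0,0,0.3]],
    [[-3.5,0.8,-0.3],[0,0,0.3]],
    [[-3.5,0.8,-0.3],[0,0,0.3]]
  ]
}}

```text
t: 40.2
tool_pos: [0.5786, 0.0759, 0.4011]
tool_rot: [-2.232, -2.194, 0.028]
contact_force: [-0.4, 0.9, -2.1]
opening: 0.0129
```

{"fn": "jog_arm", "kwargs": {
  "steps": [
    [[-3.5,0.8,0],[0,0,0.3]],
    [[-3.5,0.8,0],[0,0,0.3]],
    [[-2.5,0.8,0],[0,0,0.2]],
    [[-1.3,0.4,0],[0,0,0]],
    [[0,0,0],[0,0,0]],
    [[0,0,0],[0,0,0]]
  ]
}}

```text
t: 40.8
tool_pos: [0.6032, -0.0407, 0.3909]
tool_rot: [-2.246, -2.163, 0.042]
contact_force: [0.7, -0.0, -1.4]
opening: 0.0131
```

```bash
python3 plan.py .6055 -.04 .37 -2.55
```

```text
pos [ 0.6032 -0.0407  0.3909] d [  2.2646   0.6807 -20.8942] rot left [-2.0361  0.1742  0.4013] F [ 0.6782 -0.0026 -1.3573] open 0.013078865482612058 t 40.8
[[[0.08,0.3,2.08],[-2.0,0.2,0.4]]]
```

{"fn": "jog_arm", "kwargs": {
  "steps": [
    [[0,0.2,0.8],[-1.4,0.2,0.4]],
    [[0,0,1.8],[-0.5,0,0]],
    [[0,0,2],[0,0,0]],
    [[0,0,2],[0,0,0]],
    [[0,0,1],[0,0,0]],
    [[0,0,0],[0,0,0]],
    [[0,0,0],[0,0,0]]
  ]
}}

```text
t: 41.5
tool_pos: [0.6037, -0.0311, 0.3124]
tool_rot: [-2.256, -2.181, -0.003]
contact_force: [0.3, 0.3, -1.3]
opening: 0.0129
```

```bash
python3 plan.py .6055 -.0405 .308 -2.55
```

```text
pos [ 0.6037 -0.0311  0.3124] d [ 1.8418 -9.4079 -4.4093] rot left [-0.0955 -0.2227  0.6322] F [ 0.3489  0.2946 -1.3302] open 0.012940058878089142 t 41.5
[[[-0.94,0.22,0.44],[-0.1,-0.2,0.6]]]
```

{"fn": "jog_arm", "kwargs": {
  "steps": [
    [[-0.5,0.2,0],[0,-0.2,0.6]],
    [[-0.4,0,0.3],[0,0,0]],
    [[0,0,0],[0,0,0]],
    [[0,0,0],[0,0,0]]
  ]
}}

```text
t: 41.9
tool_pos: [0.6065, -0.0408, 0.313]
tool_rot: [2.268, 2.169, 0.004]
contact_force: [0.2, -0.8, -0.5]
opening: 0.0129
```

```bash
python3 plan.py .6055 -.0405 .308 -2.55; python3 look.py 18; python3 - <<'E'
from seg import *
im=cv2.imread('pics/side18.png')[:,:,::-1].astype(int)
z=ctrl.get_obs()['tool_pos'][2]-.2408
w=np.clip(im[...,2]-150,0,None)
for a,c,m in comps(im,(im[...,2]>165),(240,150,262,176),3):
    ys,xs=np.nonzero(m);ww=w[ys,xs];u=np.array([(xs*ww).sum(),(ys*ww).sum()])/ww.sum();print(a,c,u,unproj('side',u,[z+.0042]))
crop(im.astype(np.uint8),200,110,290,210,8,'o6.png')
E
```

```text
pos [ 0.6065 -0.0408  0.313 ] d [-1.0449  0.3018 -5.0103] rot left [0.2418 0.0469 0.0055] F [ 0.197  -0.7554 -0.4685] open 0.012852690719134146 t 41.9
[[[0.03,-0.11,0.5],[0.2,0.0,0.0]]]
27 [249.4444 164.8519] [249.3791 164.8549] [[ 0.6073 -0.0385  0.0762]]
27 [252.6667 173.963 ] [251.5688 174.1551] [[ 0.5682 -0.0017  0.0762]]
```

View pics/o6.png

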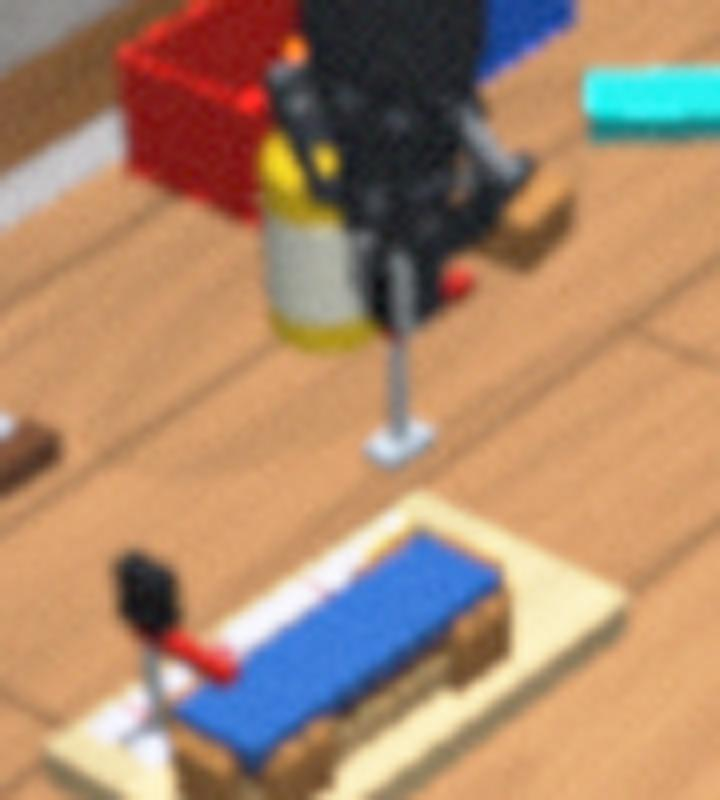

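{"fn": "jog_arm", "kwargs": {
  "steps": [
    [[-0.1,-0.15,0.5],[0.2,0,0]],
    [[0,0,0.8],[0,0,0]],
    [[0,0,0.8],[0,0,0]],
    [[0,0,0.8],[0,0,0]],
    [[0,0,0],[0,0,0]]
  ]
}}

```text
t: 42.5
tool_pos: [0.6043, -0.0417, 0.2805]
tool_rot: [-2.27, -2.171, 0.002]
contact_force: [0.1, 0.5, -2.2]
opening: 0.0131
```

```bash
python3 plan.py .605 -.042 .26 -2.55
```

```text
pos [ 0.6043 -0.0417  0.2805] d [  0.6774  -0.3352 -20.4506] rot left [-0.0811  0.0267  0.0074] F [ 0.1462  0.4597 -2.238 ] open 0.013147745524499297 t 42.5
[[[-0.03,0.07,2.04],[-0.1,0.0,0.0]]]
```

{"fn": "jog_arm", "kwargs": {
  "steps": [
    [[0,0.05,0.7],[0,0,0]],
    [[0,0,0.7],[0,0,0]],
    [[0,0,0.5],[0,0,0]],
    [[0,0,0],[0,0,0]]
  ]
}}

```text
t: 42.9
tool_pos: [0.6047, -0.0416, 0.259]
tool_rot: [-2.269, -2.171, 0.003]
contact_force: [0.0, 0.4, -1.0]
opening: 0.0131
```

{"fn": "jog_arm", "kwargs": {
  "steps": [
    [[0,0,0.4],[0,0,0]],
    [[0,0,0.4],[0,0,0]],
    [[0,0,0.4],[0,0,0]],
    [[0,0,0],[0,0,0]]
  ]
}}

```text
t: 43.3
tool_pos: [0.605, -0.0416, 0.2466]
tool_rot: [-2.269, -2.171, 0.002]
contact_force: [-0.5, 0.4, -1.3]
opening: 0.0133
```

```bash
python3 plan.py .605 -.042 .2455 -2.55
```

```text
pos [ 0.605  -0.0416  0.2466] d [ 0.0373 -0.3823 -1.0559] rot left [-0.0838  0.0236  0.016 ] F [-0.4555  0.4269 -1.2647] open 0.013342291223330508 t 43.3
[[[-0.04,0.01,0.11],[-0.1,0.0,0.0]]]
```

{"fn": "jog_arm", "kwargs": {
  "steps": [
    [[1.2,0,0.05],[0,0,0]],
    [[1.2,0,0.05],[0,0,0]],
    [[1.2,0,0],[0,0,0]],
    [[0.6,0,0],[0,0,0]],
    [[0,0,0],[0,0,0]],
    [[0,0,0],[0,0,0]]
  ]
}}

```text
t: 43.9
tool_pos: [0.6072, 0.0054, 0.2462]
tool_rot: [2.268, 2.174, -0.0]
contact_force: [0.1, -0.6, -1.2]
opening: 0.0127
```

```bash
python3 plan.py .6074 .0044 .2455 -2.55
```

```text
pos [0.6072 0.0054 0.2462] d [ 0.174  -0.9941 -0.7313] rot left [-0.0025  0.0036  0.1183] F [ 0.0828 -0.6331 -1.1665] open 0.012670893283715616 t 43.9
[[[-0.1,0.02,0.07],[-0.0,0.0,0.1]]]
```

{"fn": "jog_arm", "kwargs": {
  "steps": [
    [[0,0,0],[0,0,5]],
    [[0,0,0],[0,0,7]],
    [[0,0,0],[0,0,7]],
    [[0,0,0],[0,0,0]]
  ]
}}

```text
t: 44.3
tool_pos: [0.6073, 0.0048, 0.2466]
tool_rot: [2.606, 1.753, -0.0]
contact_force: [-0.4, 0.2, -0.2]
opening: 0.0133
```

```bash
python3 plan.py .6074 .0044 .2455 -92.55 8
```

```text
pos [0.6073 0.0048 0.2466] d [ 0.0585 -0.3772 -1.0687] rot left [ 0.0629  0.0067 70.4137] F [-0.3959  0.1591 -0.208 ] open 0.013287925799155107 t 44.3
[[[-0.0,0.0,0.01],[0.0,0.0,8.8]],[[-0.0,0.0,0.01],[0.0,0.0,8.8]],[[-0.0,0.0,0.01],[0.0,0.0,8.8]],[[-0.0,0.0,0.01],[0.0,0.0,8.8]],[[-0.0,0.0,0.01],[0.0,0.0,8.8]],[[-0.0,0.0,0.01],[0.0,0.0,8.8]],[[-0.0,0.0,0.01],[0.0,0.0,8.8]],[[0.0,0.0,0.01],[0.0,0.0,8.8]]]
```

{"fn": "jog_arm", "kwargs": {
  "steps": [
    [[0,0,0],[0,0,7]],
    [[0,0,0],[0,0,7]],
    [[0,0,0],[0,0,7]],
    [[0,0,0],[0,0,0]]
  ]
}}

```text
t: 44.7
tool_pos: [0.6074, 0.0037, 0.2468]
tool_rot: [2.883, 1.243, 0.0]
contact_force: [-0.2, -1.1, -1.4]
opening: 0.0131
```

```bash
python3 plan.py .6074 .0044 .2455 -92.55 8
```

```text
pos [0.6074 0.0037 0.2468] d [-0.0334  0.7125 -1.2738] rot left [ 0.0967 -0.0126 49.1968] F [-0.1999 -1.132  -1.4484] open 0.013132448114329174 t 44.7
[[[0.01,-0.01,0.02],[0.0,-0.0,6.1]],[[0.01,-0.01,0.02],[0.0,-0.0,6.1]],[[0.0,-0.01,0.02],[0.0,-0.0,6.1]],[[0.0,-0.01,0.02],[0.0,-0.0,6.1]],[[0.0,-0.01,0.02],[0.0,-0.0,6.1]],[[0.0,-0.01,0.02],[0.0,-0.0,6.1]],[[0.0,-0.01,0.02],[0.0,-0.0,6.1]],[[0.0,-0.01,0.02],[0.0,-0.0,6.1]]]
```

{"fn": "jog_arm", "kwargs": {
  "steps": [
    [[0,-0.05,0.1],[0,0,7]],
    [[0,0,0],[0,0,7]],
    [[0,0,0],[0,0,7]],
    [[0,0,0],[0,0,0]]
  ]
}}

```text
t: 45.1
tool_pos: [0.6071, 0.0033, 0.2458]
tool_rot: [3.06, 0.703, 0.001]
contact_force: [-0.3, -0.2, -1.6]
opening: 0.0133
```

```bash
python3 plan.py .6074 .0044 .2455 -92.55 4
```

```text
pos [0.6071 0.0033 0.2458] d [ 0.2792  1.102  -0.3484] rot left [ 0.1144 -0.0334 28.4441] F [-0.3476 -0.223  -1.6205] open 0.013261939996278513 t 45.1
[[[0.02,-0.02,0.01],[0.0,-0.0,7.1]],[[0.02,-0.02,0.01],[0.0,-0.0,7.1]],[[0.01,-0.03,0.01],[0.0,-0.0,7.1]],[[0.01,-0.03,0.01],[0.0,-0.0,7.1]]]
```

{"fn": "jog_arm", "kwargs": {
  "steps": [
    [[0.03,-0.1,0],[0,0,7.1]],
    [[0,0,0],[0,0,7.1]],
    [[0,0,0],[0,0,7.1]],
    [[0,0,0],[0,0,6.5]],
    [[0,0,0],[0,0,0]],
    [[0,0,0],[0,0,0]]
  ]
}}

```text
t: 45.7
tool_pos: [0.607, 0.0037, 0.246]
tool_rot: [3.139, -0.027, 0.002]
contact_force: [-0.1, -0.4, -0.8]
opening: 0.0133
```

```bash
python3 plan.py .6074 .0044 .245 -92.55
```

```text
pos [0.607  0.0037 0.246 ] d [ 0.3819  0.6749 -1.0194] rot left [ 0.1232 -0.0757  1.5526] F [-0.0844 -0.3917 -0.8118] open 0.013258665109692256 t 45.7
[[[0.04,-0.07,0.1],[0.1,-0.1,1.6]]]
```

{"fn": "jog_arm", "kwargs": {
  "steps": [
    [[0,-0.05,0.1],[0.1,0,1.5]],
    [[0,0,0.05],[0,0,0]],
    [[0,0,0],[0,0,0]]
  ]
}}

```text
t: 46.0
tool_pos: [0.607, 0.0042, 0.2444]
tool_rot: [3.141, -0.061, 0.002]
contact_force: [0.1, 1.7, -1.4]
opening: 0.0132
```

```bash
python3 plan.py .6074 .0044 .245 -92.55
```

```text
pos [0.607  0.0042 0.2444] d [0.371  0.2087 0.6306] rot left [ 0.0149 -0.0749  0.337 ] F [ 0.0986  1.6947 -1.444 ] open 0.013233533280465823 t 46.0
[[[0.04,-0.02,-0.06],[0.0,-0.1,0.3]]]
```

{"fn": "jog_arm", "kwargs": {
  "steps": [
    [[0,0,0],[0,0,0]],
    [[0,0,0],[0,0,0]],
    [[0,0,0],[0,0,0]],
    [[0,0,-0.5],[0,0,0]],
    [[0,0,-2],[0,0,0]],
    [[0,0,-3],[0,0,0]],
    [[0,0,-4],[0,0,0]],
    [[0,0,-4],[0,0,0]]
  ],
  "fingers": -0.3
}}

```text
t: 46.8
tool_pos: [0.6053, 0.0044, 0.3775]
tool_rot: [-3.14, 0.057, 0.019]
contact_force: [0.3, 0.3, 1.0]
opening: 0.0301
```

{"fn": "jog_arm", "kwargs": {
  "steps": [
    [[4,-1,-1],[0,0,0]],
    [[4,-1,0],[0,0,0]],
    [[4,-1,0],[0,0,0]],
    [[3,0,0],[0,0,0]],
    [[0,0,0],[0,0,0]],
    [[0,0,0],[0,0,0]]
  ]
}}

```text
t: 47.4
tool_pos: [0.7617, 0.03, 0.403]
tool_rot: [3.14, -0.056, 0.015]
contact_force: [-1.0, -0.3, -0.2]
opening: 0.0299
```

```bash
python3 plan.py .45 -.3 .40 -92.55|head -1; python3 look.py 19; python3 - <<'E'
from stud import *
ims=load(19)
crop(ims['side'],190,120,290,210,8,'o6.png')
crop(ims['top'],205,145,305,210,8,'o5.png')
E
```

```text
pos [0.7617 0.03   0.403 ] d [-311.7228 -329.9708   -3.0259] rot left [ 0.0221 -0.5376  0.499 ] F [-0.9594 -0.2906 -0.2172] open 0.029903942168070387 t 47.4
```

View pics/o6.png

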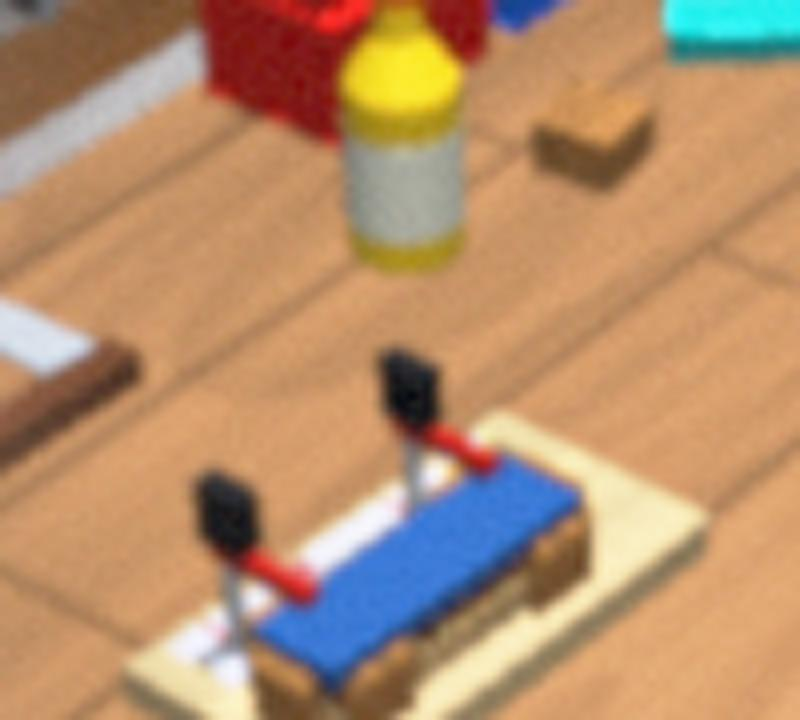

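View pics/top19.png

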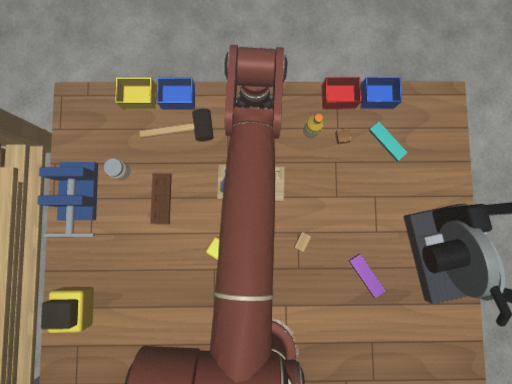

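{"fn": "jog_arm", "kwargs": {
  "steps": [
    [[-2,3,-0.3],[0,0,0]],
    [[-2,4,-0.3],[0,0,0]],
    [[-2,4,-0.3],[0,0,0]],
    [[-2,4,-0.3],[0,0,0]],
    [[-2,4,-0.3],[0,0,0]],
    [[-2,4,-0.3],[0,0,0]],
    [[-2,4,-0.3],[0,0,0]],
    [[-2,4,-0.3],[0,0,0]]
  ]
}}

```text
t: 48.3
tool_pos: [0.5768, -0.277, 0.4275]
tool_rot: [3.141, -0.041, 0.014]
contact_force: [-0.3, -0.4, -0.0]
opening: 0.0299
```

{"fn": "jog_arm", "kwargs": {
  "steps": [
    [[-1,3,0],[0,0,0]],
    [[0,1,0],[0,0,0]],
    [[0,0,0],[0,0,0]],
    [[0,0,0],[0,0,0]]
  ]
}}

```text
t: 48.7
tool_pos: [0.559, -0.3203, 0.4296]
tool_rot: [3.139, -0.054, 0.016]
contact_force: [-0.0, 0.4, -0.1]
opening: 0.03
```

```bash
python3 look.py 20; python3 - <<'E'
from stud import *
ims=load(20)
crop(ims['top'],205,145,305,210,8,'o5.png')
print(ctrl.get_obs()['tool_pos'])
for y,p in((.114,[.6122,.1143,-3.186]),(.004,[.607,.0042,-3.186])):
    for c in(('top',),('side',)):print(fitstud(ims,p,.004,c,12))
print(fit(ims,BOARD(.06),[.556,.061,-.0445],('top',)),fit(ims,BOARD(.06),[.556,.061,-.0445],('side',)))
print(fit(ims,JIG,[.579,.04,-.0445],('top',)))
E
```

```text
[ 0.5595 -0.3197  0.4295]
(array([ 0.6129,  0.1118, -3.1809]), np.float64(16.359499015276068))
(array([ 0.6152,  0.1125, -3.1903]), np.float64(32.02314704102874))
(array([ 0.6088,  0.0025, -3.1711]), np.float64(16.026807972239823))
(array([ 0.6111,  0.0009, -3.2883]), np.float64(32.59805358733972))
(array([ 0.555 ,  0.0614, -0.0634]), np.float64(-46.042213439941406)) (array([ 0.5531,  0.065 , -0.0551]), np.float64(-63.17609786987305))
(array([ 0.58  ,  0.0387, -0.0465]), np.float64(-37.105125427246094))
```

View pics/o5.png

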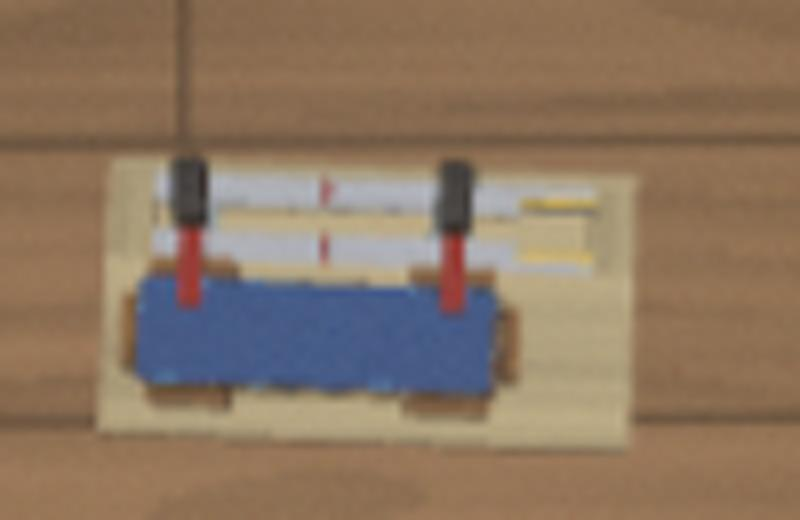

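```bash
python3 - <<'E'
from stud import *
ims=load(20)
S=BOARD(.06)
crop(ims['top'],215,170,275,205,12,'o5.png',[(proj('top',xf(pts(S),[.5571,.0598,-.0466])),(0,255,255))])
crop(ims['side'],210,160,270,215,12,'o6.png',[(proj('side',xf(pts(S),[.5546,.0625,-.042])),(0,255,255))])
E
```

```text
(no output)
```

View pics/o5.png

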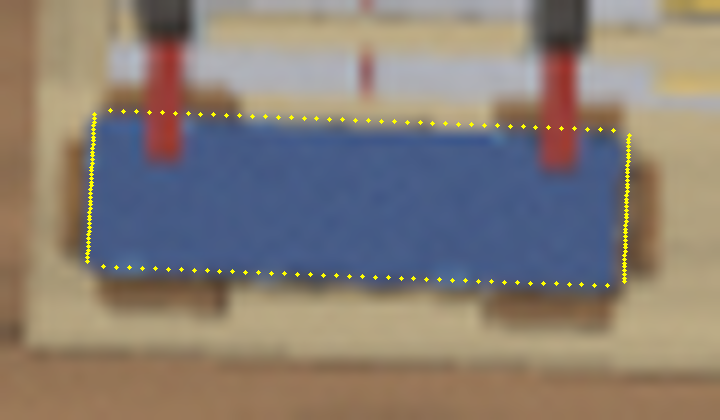

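View pics/o6.png

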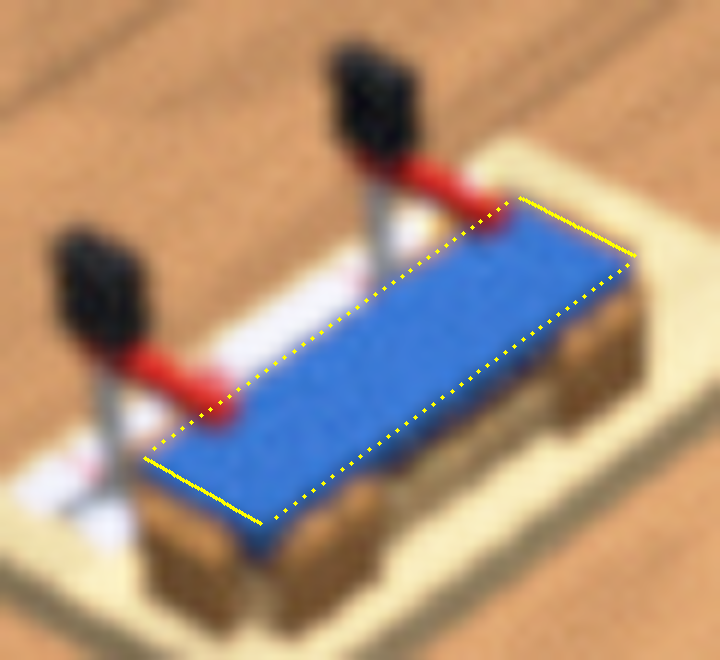

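```bash
python3 - <<'E'
from h import *
a=cv2.imread('pics/top0.png').astype(int);b=cv2.imread('pics/top20.png').astype(int)
d=(np.abs(a-b).max(2)>40).astype(np.uint8)
n,l,s,c=cv2.connectedComponentsWithStats(d)
for i in range(1,n):
    if s[i,4]>6: print(s[i])
print(ctrl.finish_job())
E
```

```text
[416 124   6   4  13]
[ 331  128   86  103 2557]
[421 131  27  15  66]
[ 406  152   57   75 1149]
[409 157   7   4  17]
[440 161   7   1   7]
[226 164   6  14  57]
[259 165   5  14  54]
[394 167  26  17 184]
[150 177   4   4  10]
[157 178  14   8  44]
[222 179  46  16 623]
[384 189   8   7  25]
[150 194   2   4   7]
[157 196  12   6  36]
[412 212  13   3  16]
[404 215   9  19 108]
[333 222  21  10 145]
[397 222   9   8  29]
[343 233   5   3  10]
[329 236  44  32 516]
[403 236   5   7  10]
[396 244   9   7  31]
[349 254  35  44 601]
[396 254   4   3   8]
[ 291  269   84   73 1919]
[226 287  50  19 438]
[328 294   6   3  12]
[ 163  300  127   84 4110]
[506 301   6  13  41]
[ 352  307  160   77 5225]
[282 341   9   6  17]
[238 346   9   6  29]
[274 347   7   5  17]
[226 348  46  29 289]
[247 352  35  32 657]
[284 352  40  32 269]
the job is handed in; nothing more can be done
None
```

I stacked the pale base, dark spacer and blue top board in the pocket in that order. Both studs in the rack are locked: one at station 3, the other at station 1. The rack's third recess was empty. I handed the job in at about 49 s, with the arm parked clear.

**Last checks**
- **Studs:** in the top camera both stand within about 1.2 mm of their station marks. Their arms are within about 1° of straight across the slot, over the boards, and both stand upright. The side camera put one stud about 5 mm off its mark and about 6° off in angle. I took that as the fit failing, because the gripper's pose at release agreed with the top camera.
- **Boards:** the blue board matches the pocket outline in both camera overlays, and its height at release was within about 1 mm of fully seated. Its automatic edge fit disagreed a little (2 mm, 1°), probably because the stud arms cover part of the edge.
- **Contact:** contact forces stayed within about 3 N in every reading.
- **Other items:** changes between the first and last top pictures lie only at the jig, the rack, where the boards had been, and around the arm. The arm blocks the right-hand side in both pictures, so I could not check there.
- **Cameras:** the two cameras differ by about 3 mm at the jig, so I placed things at the average and against objects held in the gripper.

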